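Uncap the dispensing gun with the fork puller and test its trigger

ROBOT

A 6-joint arm with a two-finger parallel gripper is mounted at the origin on the work surface. World frame = base frame: x ahead of the robot, y to its left, z up, the work surface at z = 0. Lengths are in m, angles in rad, forces in N, time in s.
With the tool pointing down it reaches from about 0.3 to 0.875 m from the base axis. Payload 6.4 kg.
Tool frame: the origin (TCP) lies at the very end of the fingers, on their centre line; the grasp point (between the pads) lies 19 mm behind it; z points along the fingers, y is the line along which they close (so a half turn about z gives the same grasp; the last joint's range is limited). The gripper opens to 88 mm and grips with 3 to 60 N. Pads are 18 mm wide; open, the fingers measure 123 mm over their backs; the gripper's body (75 mm by 187 mm) begins 45 mm behind the grasp point.
Start: joints at [-0.206, 0.181, 1.607, -0, 1.354, -0.206], TCP at [0.575, 0, 0.239] pointing down, gripper open.
Joint ranges: [-2.99, 2.99], [-0.89, 2.07], [0.3, 2.58], [-1.14, 4.28], [0, 2.63], [-3.12, 3.12]. Speed limits (rad/s): [2.57, 2.57, 3.01, 3.14, 3.14, 3.14].

INTERFACE

Orientations are given as a unit quaternion [x, y, z, w].
In Python, from cell import read_state, camera, hand_in gives the robot as it stands.
- The arm moves only by the tool carry_out, never from a script. Its argument "commands" is a list of rows, each an object of numbers: "dx", "dy", "dz": the shift along the tool's x, y, z in cm; "ax", "ay", "az": the turn, a rotation vector about the tool's x, y, z in rad. A call has exactly 8 rows; each row is the pose to reach, as a shift and turn from the pose commanded when the call began, along the tool's axes at that moment; what a row does not reach only later rows make up. A row lasts 1/10 s, in which the tool goes at most 50 mm and 8.59 degrees, less where a joint would pass 70% of its speed; a pose out of reach is approached as far as the arm can. A call with a gripper value outside its range is refused whole. "grip" is the closure in counts, from 0 (fully open) to 255 (shut), set as the call begins (left out, the last holds). The fingers move at their own pace and stop on an object; the grip force is fixed at half the most. Time passes only in rows, so rows that repeat a pose let the fingers close, or fill a call up. It gives the time, the measured TCP pose, the force, the opening and the grip force at its end, in the units of the state.
- read_state(): the state, without advancing time (a new reading comes with each control period).
- camera(name): name is "scene" or "side" or "wrist"; returns a dict with "image" (420x560x3 uint8, red, green, blue), "range_z" (420x560 float32, m along the optical axis (not along the pixel's ray), 0 where there is no reading), "fx", "fy", "cx", "cy" (pixels), "R" (3x3) and "t" (3): a world point X has camera coordinates R X + t; the wrist camera has in their place "T_tool_cam" (4x4, takes a point from camera to tool coordinates, whose origin is the TCP and whose axes are the flange's). Camera axes: x right, y down, z forward; pixel columns grow to the right and rows downward; lengths in m; the calibration is good to about 2 mm. The wrist camera is an equidistant fisheye: a pixel r from the principal point sees the ray r / f radians off the axis. A picture is of the moment at which its call begins: read the wrist's pose just before it.
- hand_in(): hands the job in; it is judged then, once.
The state is a dict: "time": time; "joints": joint angles; "qvel": joint speeds; "joint_efforts": joint torques, N m; "tool_pos": TCP position; "orientation": TCP orientation; "force": force on the tool from outside, world axes, zero at the start; "wrist_torque": the same for the moment, N m; "width": finger opening in m; "grip_force": force on a finger pad.
Only numpy, scipy, OpenCV 4.12 (cv2) and the standard library are available. Lean on these libraries where they do the work, as an engineer would, in place of code of your own. Each camera call takes 0.05 s, during which the arm holds its last target. There are 200 camera calls.

TASK

Take the fork puller by its T-handle, hook its prongs under the snug cap on the dispensing gun's nozzle and pull straight up until the cap pops off; never touch the cap with the fingers while it is on the nozzle. Stand the puller back level on its rubber mat and put the cap in the aluminium tray. Last of all, with the cap in the tray and the puller on its mat, squeeze the gun's trigger fully against its grip and let it go; leave all the other things on the bench where they are.

Things in the scene. Friction and masses are not known exactly. Their poses are not given: they have to be found in the camera images.
- puller_grip (a point): Centre of the puller's black T-bar: flat-sided, 14 mm thick, 34 mm along the handle, 90 mm wide (y). Puller axes: +x the way its fork points, z up as it stands on its mat. The handle leans 35 deg back, top towards -x, and so do the T-bar's broad faces: take it on these faces, the gripper tilted along the lean. Underside of the sole 70 mm below; puller_fork is at (+80, 0, -66) mm from here.
- puller_fork (a point): Midway between the puller's two prongs, level with their upper face: where the cap's axis should be (5 mm off is fine). Puller axes. Steel sole 4 mm thick, 50 mm wide, heel 68 mm behind (-x). Slot between the prongs 24 mm wide, closed end 14 mm behind this point, open tips 33 mm ahead, with upturned lips 3 mm high. Foot of the handle 34 mm behind.
- cap_mid (a point): Centre, half-way up, of the nozzle cap: black, hollow from below, 40 mm tall, body 36 mm across; at the lower, open rim a flange 48 mm across, 6 mm thick. 0.03 kg; z up the cap. It starts upright on the nozzle, flange underside 20 mm below this point, held by spring balls: 4 to 14 N straight up moves it; past the balls after 14 mm, clear of the nozzle after 26 mm.
- cap: The same cap; origin at the centre of the flange's underside.
- nozzle_neck (a point): Middle of the bare neck of the gun's upright nozzle, 14 mm thick: 22 mm is bare, from a 28 mm collar 11 mm below this point to the cap's flange 11 mm above. Seated cap's centre 31 mm above, nozzle top 37 mm above. Gun axes: barrel along y (48 mm thick, top 17 mm below this point, end 25 mm to -y), grip on the +y side; the -y, -x and +x sides of the neck are free.
- squeeze_point (a point): Where to squeeze, gun axes as nozzle_neck. Black grip: fixed upright bar 32 (x) by 24 mm (y), top 25 mm above. Steel trigger: upright on its -y side, 20 mm wide, 10 mm thick, top 20 mm above, hinged 62 mm below. Here, at rest, they reach from y -34.5 to +17.5 mm; squeezed they are about 36 mm over both, centred on this point. Reachable from above.
- trigger (a joint): Trigger angle in rad: 0 released, 0.26 fully squeezed against its stop. A spring returns it; it takes about 3.5 N at the squeeze point to start and 7 N to squeeze fully.
- mat: Black rubber mat, 150 x 120 mm, 5 mm thick, fixed to the bench; origin at the centre of its underside, x along its length.
- tray: Shallow open aluminium tray, 140 (x) by 120 (y) by 20 mm high, walls and floor 4 mm, fixed; origin at the centre of its underside.
- reel: Bystander: grey cable reel, 76 mm across, 55 mm high; origin under its centre.
- carton_flat: Bystander: cardboard carton 90 x 130 x 55 mm; origin under its centre.
- junction_box: Bystander: open grey junction box 85 x 85 x 45 mm; origin under its centre.
- tape: Bystander: roll of black tape, 90 mm across, 19 mm high; origin under its centre.
- screwdriver: Bystander: screwdriver lying on the bench, some 200 mm long, along its x.
- coupling: Bystander: grey pipe coupling standing on end, 28 mm across, 45 mm high; origin under its centre.
- tin: Bystander: metal tin, 66 mm across, 100 mm high; origin under its centre.
- puller: The puller as a whole; origin on the underside of its sole, 28 mm behind puller_fork, same axes.

How it is judged:
By the outcome, as a careful person would: the job done as asked, in the order asked, and still so for the second after the job is handed in, with the robot touching nothing.
It also fails if it takes over 72 s, if anything falls off the work surface, if the arm or the gripper's body presses on something with over 40 N, if the wrist force passes 120 N, or if a joint passes its speed limit or range.

## Working session

There is one attempt and no reset: what is moved stays moved. The work goes in short steps, Python scripts to look and compute and a tool call to move; the robot and the scene stay as the last step left them, time stands still between calls to the robot, and variables do not carry over. Pictures are saved under pics/ and viewed, at most 13 in all, crops included, and the job is handed in when it is done.

Besides the shell and the picture viewer there is one more tool, called after "Request:" as name([rows], argument=value, ...), one row to a line, values as JSON. carry_out: Moves the arm, as the interface text tells. Its arguments: {"type":"object","properties":{"commands":{"type":"array","items":{"type":"object","properties":{"dx":{"type":"number"},"dy":{"type":"number"},"dz":{"type":"number"},"ax":{"type":"number"},"ay":{"type":"number"},"az":{"type":"number"}}}},"grip":{"type":"number"}},"required":["commands"]}

```bash
mkdir -p pics; ls; cat > h.py <<'E'
import numpy as np,cv2
from cell import read_state,camera,hand_in
from scipy.spatial.transform import Rotation as Rn
def cap(name,fn):
    s=read_state();c=camera(name)
    np.savez(fn,**{k:np.array(v) for k,v in c.items()},tp=s['tool_pos'],q=s['orientation'])
    return c
def w(fn,pts,r=1):
    c=np.load(fn+'.npz')
    for u,v in pts:
        p=c['range_z'][v-r:v+r+1,u-r:u+r+1]; p=p[p>0]
        if len(p)==0: print(u,v,None);continue
        z=np.median(p); X=c['R'].T@(np.array([(u-c['cx'])/c['fx']*z,(v-c['cy'])/c['fy']*z,z])-c['t'])
        print(u,v,X.round(4))
def cloud(fn):
    c=np.load(fn+'.npz');z=c['range_z'];v,u=np.mgrid[:420,:560]
    P=np.stack([(u-c['cx'])/c['fx']*z,(v-c['cy'])/c['fy']*z,z],-1)
    return (P-c['t'])@c['R'],z>0,c['image']
E
python3 - <<'E'
from h import *
a=cap('scene','s0')['image'];b=cap('side','d0')['image']
cv2.imwrite('pics/s0.png',cv2.resize(a[:,:,::-1],(784,588)));cv2.imwrite('pics/d0.png',cv2.resize(b[:,:,::-1],(784,588)))
for n in('s0','d0'):
    c=np.load(n+'.npz');print(c['R'].round(2),c['t'],c['fx'],-c['R'].T@c['t'])
print(read_state())
E
```

```text
pics
[[-0.59  0.81 -0.  ]
 [ 0.68  0.49 -0.54]
 [-0.44 -0.32 -0.84]] [ 0.32026775 -0.34324561  1.56858479] 510.81384434852015 [1.10637405 0.41070845 1.13494593]
[[-0.99 -0.13  0.01]
 [-0.11  0.72 -0.69]
 [ 0.08 -0.69 -0.72]] [0.58556311 0.13325555 0.9294848 ] 384.4195306045277 [0.51866449 0.62035995 0.75546269]
{'time': 0.1, 'joints': array([-2.06293897e-01,  1.81427756e-01,  1.60791323e+00,  6.95461086e-07,
        1.35381855e+00, -2.06251393e-01]), 'qvel': array([ 0.00109908,  0.00043588, -0.00346148, -0.00074235, -0.0004969 ,
        0.00082694]), 'joint_efforts': array([ 1.29169843e-03, -4.34824562e+01, -3.42694116e+01,  7.03934091e-02,
        3.40874540e-02,  2.31206508e-05]), 'tool_pos': array([5.74509921e-01, 1.23789906e-04, 2.37919644e-01]), 'orientation': array([ 7.07121644e-01,  7.07091484e-01, -4.28487414e-04, -6.55880733e-04]), 'force': array([0.32833418, 0.39065934, 0.14794849]), 'wrist_torque': array([-0.03464354,  0.02601666, -0.01865018]), 'grip_force': 0.0, 'width': 0.08775718720513775}
```

View pics/s0.png

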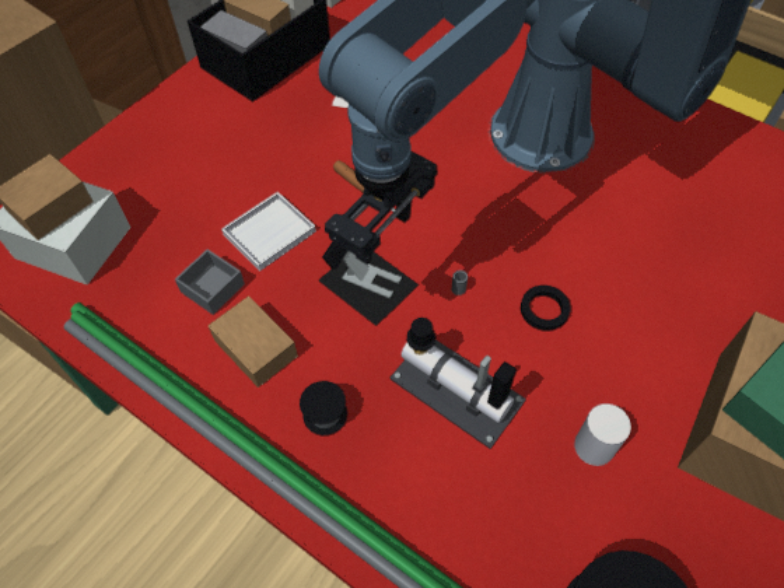

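View pics/d0.png

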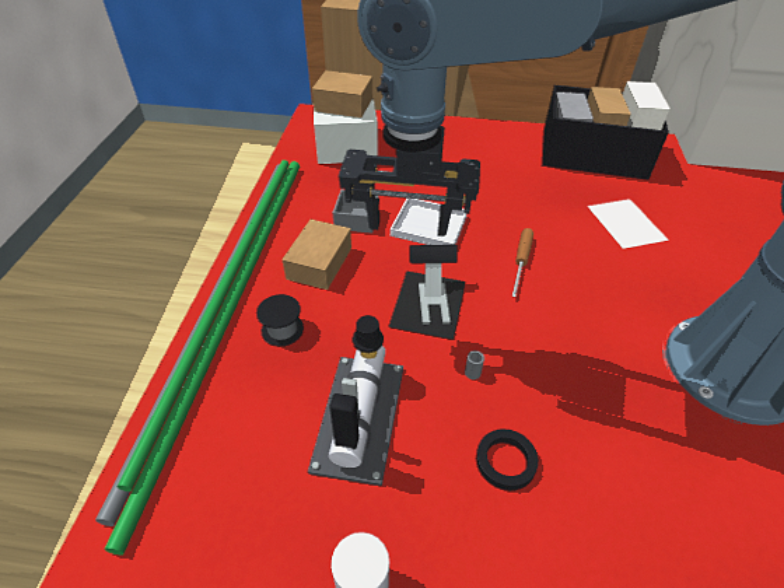

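The scene view shows the puller on its mat around (365,285), the gun with its cap at (421,330) and the tray at (268,230). The side view shows the T-bar at (433,254), the prong tips at (424,322) and (447,320), the cap top at (367,325) and the grip at (344,420).

```bash
python3 - <<'E'
from h import *
k=560/784
def W(fn,l): w(fn,[(round(a*k),round(b*k)) for a,b in l])
print('tips,foot,tbar L/R/c');W('d0',[(425,318),(446,317),(432,300),(413,252),(455,252),(433,252)])
print('mat');W('d0',[(408,274),(392,327),(455,336),(464,282)])
print('cap,grip top,trigger,');W('d0',[(367,323),(344,398),(349,384)])
print('plate corners');W('d0',[(345,360),(402,368),(378,478),(314,470)])
print('tray');W('d0',[(425,215)]); W('s0',[(278,195),(315,226),(262,266),(224,232),(268,230)])
print('scene: cap,grip,trig,mat');W('s0',[(421,325),(506,370),(485,360),(376,318),(414,285),(322,282)])
for n in 'd0','s0':
    P,ok,im=cloud(n)
    def blob(name,x0,x1,y0,y1,z0,z1):
        m=ok&(P[...,0]>x0)&(P[...,0]<x1)&(P[...,1]>y0)&(P[...,1]<y1)&(P[...,2]>z0)&(P[...,2]<z1)
        q=P[m]; 
        if len(q): print(n,name,len(q),q.mean(0).round(4),q.min(0).round(4),q.max(0).round(4))
    blob('all>.1',.4,.8,0.05,.5,.1,.2)
    blob('tbar',.4,.65,-.1,.1,.06,.1)
E
```

```text
tips,foot,tbar L/R/c
304 227 [ 0.5369 -0.0265  0.0069]
319 226 [ 0.499  -0.0359  0.0065]
309 214 [ 0.528  -0.0737  0.0068]
295 180 [ 0.5733 -0.1198  0.0807]
325 180 [ 0.4958 -0.1341  0.0783]
309 180 [ 0.5372 -0.126   0.08  ]
mat
291 196 [ 0.5834 -0.1377  0.0031]
280 234 [ 5.954e-01 -3.000e-04 -1.000e-04]
325 240 [ 0.4807  0.0015 -0.0016]
331 201 [ 0.4719 -0.1383 -0.0007]
cap,grip top,trigger,
262 231 [0.6205 0.1068 0.1336]
246 284 [0.6231 0.2572 0.1635]
249 274 [0.623  0.2316 0.1573]
plate corners
246 257 [0.6643 0.0919 0.013 ]
287 263 [0.5664 0.0904 0.0063]
270 341 [0.5765 0.2869 0.0106]
224 336 [0.6706 0.2886 0.0087]
tray
304 154 [ 0.565  -0.3302  0.0018]
199 139 [ 0.4801 -0.3363  0.0177]
225 161 [ 0.4878 -0.2368 -0.0008]
187 190 [ 0.6281 -0.2522  0.008 ]
160 166 [ 0.6138 -0.3626  0.0137]
191 164 [ 0.5533 -0.305   0.0027]
scene: cap,grip,trig,mat
301 232 [0.6174 0.1075 0.1344]
361 264 [0.6216 0.263  0.1639]
346 257 [0.6239 0.2279 0.1595]
269 227 [ 0.5899 -0.0068  0.0046]
296 204 [0.4916 0.0088 0.0041]
230 201 [ 0.5852 -0.1395  0.0019]
d0 all>.1 1297 [0.6135 0.2464 0.1299] [0.5431 0.0905 0.1   ] [0.6442 0.4557 0.1659]
d0 tbar 6 [0.6025 0.096  0.093 ] [0.6004 0.0926 0.0608] [0.6052 0.0997 0.0999]
s0 all>.1 1123 [0.6147 0.2636 0.1252] [0.5444 0.0869 0.1   ] [0.7984 0.5    0.1688]
s0 tbar 25 [0.6333 0.0924 0.0718] [0.6256 0.0853 0.06  ] [0.6413 0.0996 0.1   ]
```

```bash
python3 - <<'E'
from h import *
for n in 'd0','s0':
    P,ok,im=cloud(n)
    def sel(x0,x1,y0,y1,z0,z1): 
        return ok&(P[...,0]>x0)&(P[...,0]<x1)&(P[...,1]>y0)&(P[...,1]<y1)&(P[...,2]>z0)&(P[...,2]<z1)
    def st(name,q):
        if len(q)<5: return
        mu=q.mean(0);U,S,V=np.linalg.svd(q-mu);print(n,name,len(q),mu.round(4),'mid',((q.min(0)+q.max(0))/2).round(4),'ext',np.ptp(q,0).round(3),V.round(2).tolist())
    dark=im.max(2)<60
    st('tbar',P[sel(.46,.61,-.17,-.09,.06,.11)&dark])
    st('sole',P[sel(.47,.58,-.12,-.005,.007,.013)&(im.min(2)>90)])
    st('cap',P[sel(.58,.66,.07,.14,.128,.14)])
    st('grip',P[sel(.58,.66,.2,.3,.15,.17)&dark])
    st('trig',P[sel(.58,.66,.2,.3,.14,.17)&(im.min(2)>80)])
c=cap('wrist','w0');print(c['fx'],c['cx'],c['cy'],c['T_tool_cam'])
cv2.imwrite('pics/w0.png',cv2.resize(c['image'][:,:,::-1],(784,588)))
E
```

```text
d0 tbar 413 [ 0.5372 -0.125   0.0776] mid [ 0.5366 -0.1252  0.0774] ext [0.086 0.033 0.03 ] [[-0.98, -0.17, 0.01], [0.11, -0.57, 0.81], [0.14, -0.8, -0.58]]
d0 sole 170 [ 0.5281 -0.063   0.0086] mid [ 0.5273 -0.0673  0.0099] ext [0.063 0.105 0.006] [[0.13, -0.99, 0.01], [0.99, 0.13, -0.0], [0.0, -0.01, -1.0]]
d0 cap 202 [0.6202 0.11   0.1339] mid [0.6202 0.1087 0.1328] ext [0.034 0.036 0.01 ] [[0.04, -1.0, 0.04], [1.0, 0.04, 0.01], [-0.01, 0.04, 1.0]]
d0 grip 259 [0.6233 0.2659 0.1614] mid [0.6241 0.2634 0.158 ] ext [0.031 0.025 0.016] [[-1.0, -0.01, -0.08], [0.01, 0.96, -0.28], [0.08, -0.28, -0.96]]
d0 trig 95 [0.624  0.2305 0.1532] mid [0.624  0.2285 0.1502] ext [0.019 0.01  0.02 ] [[0.09, -0.29, 0.95], [1.0, 0.01, -0.09], [0.02, 0.96, 0.29]]
s0 tbar 202 [ 0.5626 -0.1205  0.0788] mid [ 0.5583 -0.1237  0.0769] ext [0.05  0.032 0.031] [[0.99, 0.02, 0.12], [-0.08, -0.68, 0.73], [-0.1, 0.74, 0.67]]
s0 sole 228 [ 0.5278 -0.0626  0.0092] mid [ 0.5261 -0.0631  0.01  ] ext [0.066 0.099 0.006] [[0.45, -0.89, -0.0], [-0.89, -0.45, -0.01], [0.0, 0.01, -1.0]]
s0 cap 184 [0.6213 0.1102 0.1348] mid [0.6209 0.1099 0.1339] ext [0.039 0.036 0.011] [[0.77, 0.63, -0.03], [0.63, -0.77, -0.02], [-0.03, -0.01, -1.0]]
s0 grip 179 [0.6283 0.2654 0.1624] mid [0.6263 0.2646 0.1594] ext [0.031 0.024 0.019] [[0.98, -0.04, -0.2], [0.02, 1.0, -0.08], [0.2, 0.08, 0.98]]
s0 trig 51 [0.6264 0.2293 0.1558] mid [0.624  0.2294 0.151 ] ext [0.02 0.01 0.02] [[0.77, -0.02, -0.64], [-0.64, -0.01, -0.77], [0.01, 1.0, -0.02]]
325.19226210127806 274.42791672582007 207.38212635986292 [[-1.65870414e-04 -9.57365077e-01 -2.88880741e-01  7.52355923e-02]
 [ 9.99999904e-01 -2.75997997e-04  3.40488070e-04 -5.04029859e-04]
 [-4.05701894e-04 -2.88880657e-01  9.57365030e-01 -1.45997340e-01]
 [ 0.00000000e+00  0.00000000e+00  0.00000000e+00  1.00000000e+00]]
```

View pics/w0.png

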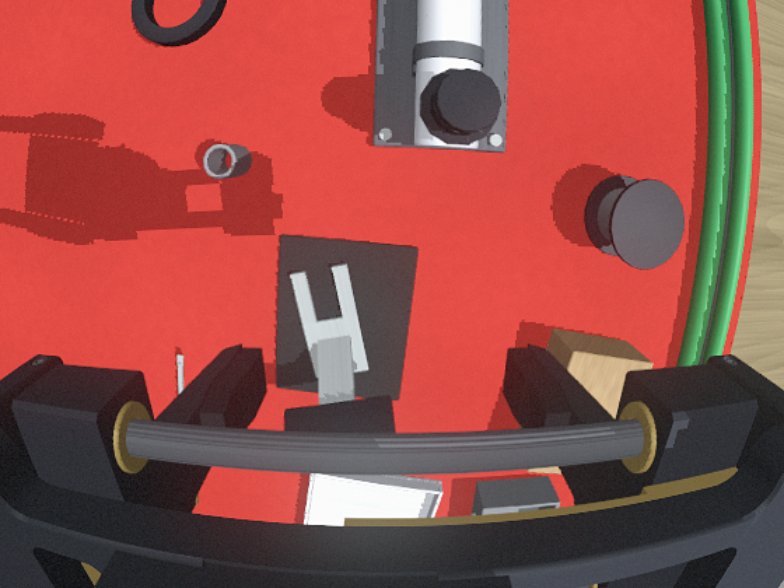

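The wrist view shows the mat at (345,315), the fork pointing up with tips at (298,270) and (341,265), the T-bar at (340,415) and the cap at (460,105). The estimates are good enough for me to go to a pregrasp pose behind the T-bar.

```bash
cat >> h.py <<'E'
PY=np.deg2rad(99);D=np.array([np.cos(PY),np.sin(PY),0]);Z=np.array([0,0,1.])
def Rlean():
    z=np.sin(np.deg2rad(35))*D-np.cos(np.deg2rad(35))*Z; y=-(np.cos(np.deg2rad(35))*D+np.sin(np.deg2rad(35))*Z)
    return np.stack([np.cross(y,z),y,z],1)
def Rdown(xdir): # xdir: world xy direction of tool x
    x=np.array([*xdir,0.]);x/=np.linalg.norm(x);return np.stack([x,np.cross(-Z,x),-Z],1)
def go(p,R):
    s=read_state();R0=Rn.from_quat(s['orientation']);d=R0.inv().apply(np.array(p)-s['tool_pos'])*100
    r=(R0.inv()*Rn.from_matrix(R)).as_rotvec()
    print('dxyz cm',d.round(2),'rot',r.round(3),'deg',np.rad2deg(np.linalg.norm(r)).round(1),'| at',s['tool_pos'].round(4),'t',s['time'],'F',s['force'].round(1),'w',s['width'].round(4),s['grip_force'])
G=np.array([.5375,-.131,.075])
E
python3 - <<'E'
from h import *
R=Rlean();print(R.round(3))
go(G+R@[0,0,.019-.09],R); go(G+R@[0,0,.019],R)
E
```

```text
[[ 0.988  0.128 -0.09 ]
 [ 0.156 -0.809  0.567]
 [ 0.    -0.574 -0.819]]Traceback (most recent call last):
  File "<stdin>", line 3, in <module>
  File "h.py", line 28, in go
    print('dxyz cm',d.round(2),'rot',r.round(3),'deg',np.rad2deg(np.linalg.norm(r)).round(1),'| at',s['tool_pos'].round(4),'t',s['time'],'F',s['force'].round(1),'w',s['width'].round(4),s['grip_force'])
                                                                                                                                                                     ^^^^^^^^^^^^^^^^
AttributeError: 'float' object has no attribute 'round'
```

```bash
sed -i "s/s\['width'\].round(4)/round(s['width'],4)/" h.py
python3 - <<'E'
from h import *
R=Rlean()
go(G+R@[0,0,.019-.09],R); go(G+R@[0,0,.019],R)
E
```

```text
dxyz cm [-17.13  -3.06  10.49] rot [0.503 0.431 1.366] deg 87.0 | at [5.746e-01 1.000e-04 2.380e-01] t 0.15 F [0.1 0.3 0.2] w 0.0883 0.0
dxyz cm [-12.04  -3.86  17.86] rot [0.503 0.431 1.366] deg 87.0 | at [5.746e-01 1.000e-04 2.380e-01] t 0.15 F [0.1 0.3 0.2] w 0.0883 0.0
```

Request:
carry_out([
  {"dx": -17, "dy": -3, "dz": 6, "ax": 0.503, "ay": 0.431, "az": 1.366},
  {"dx": -17, "dy": -3, "dz": 6, "ax": 0.503, "ay": 0.431, "az": 1.366},
  {"dx": -17, "dy": -3, "dz": 6, "ax": 0.503, "ay": 0.431, "az": 1.366},
  {"dx": -17, "dy": -3, "dz": 6, "ax": 0.503, "ay": 0.431, "az": 1.366},
  {"dx": -17, "dy": -3, "dz": 6, "ax": 0.503, "ay": 0.431, "az": 1.366},
  {"dx": -17, "dy": -3, "dz": 6, "ax": 0.503, "ay": 0.431, "az": 1.366},
  {"dx": -17, "dy": -3, "dz": 6, "ax": 0.503, "ay": 0.431, "az": 1.366},
  {"dx": -17, "dy": -3, "dz": 6, "ax": 0.503, "ay": 0.431, "az": 1.366},
], grip=0)

```text
time: 0.95
tool_pos: [0.545, -0.1702, 0.1783]
orientation: [0.943, 0.221, -0.019, -0.247]
force: [-0.7, 0.3, 0.4]
width: 0.088
grip_force: 0.0
```

```bash
python3 - <<'E'
from h import *
R=Rlean()
go(G+R@[0,0,.019-.09],R); print(read_state()['joints'])
E
```

```text
dxyz cm [-0.48  2.18  3.93] rot [0.104 0.088 0.281] deg 17.9 | at [ 0.545  -0.1702  0.1783] t 0.95 F [-0.7  0.3  0.4] w 0.088 0.0
[-0.66420048  0.47570149  1.43339497  0.27459581  1.65401012  0.40955722]
```

Request:
carry_out([
  {"dx": -0.5, "dy": 2.2, "dz": 3.9, "ax": 0.104, "ay": 0.088, "az": 0.281},
  {"dx": -0.5, "dy": 2.2, "dz": 3.9, "ax": 0.104, "ay": 0.088, "az": 0.281},
  {"dx": -0.5, "dy": 2.2, "dz": 3.9, "ax": 0.104, "ay": 0.088, "az": 0.281},
  {"dx": -0.5, "dy": 2.2, "dz": 3.9, "ax": 0.104, "ay": 0.088, "az": 0.281},
  {"dx": -0.5, "dy": 2.2, "dz": 3.9, "ax": 0.104, "ay": 0.088, "az": 0.281},
  {"dx": -0.5, "dy": 2.2, "dz": 3.9, "ax": 0.104, "ay": 0.088, "az": 0.281},
  {"dx": -0.5, "dy": 2.2, "dz": 3.9, "ax": 0.104, "ay": 0.088, "az": 0.281},
  {"dx": -0.5, "dy": 2.2, "dz": 3.9, "ax": 0.104, "ay": 0.088, "az": 0.281},
])

```text
time: 1.75
tool_pos: [0.5443, -0.1713, 0.1343]
orientation: [0.951, 0.079, -0.023, -0.298]
force: [-1.0, 0.5, -0.5]
width: 0.0882
grip_force: 0.0
```

```bash
python3 - <<'E'
from h import *
R=Rlean()
go(G+R@[0,0,.019],R)
b=cap('side','d1')['image'];c=cap('wrist','w1')['image']
o=np.hstack([cv2.resize(b[90:300,200:400,::-1],(400,420)),cv2.resize(c[...,::-1],(400,300)).copy() if 0 else cv2.copyMakeBorder(cv2.resize(c[...,::-1],(400,300)),0,120,0,0,0)])
cv2.imwrite('pics/p1.png',o)
# predicted handles: project grip points in side
C=np.load('d1.npz')
P,ok,im=cloud('d1')
E
```

```text
dxyz cm [-0.02  0.02  9.1 ] rot [0.003 0.002 0.008] deg 0.5 | at [ 0.5443 -0.1713  0.1343] t 1.75 F [-1.   0.5 -0.5] w 0.0882 0.0
```

View pics/p1.png

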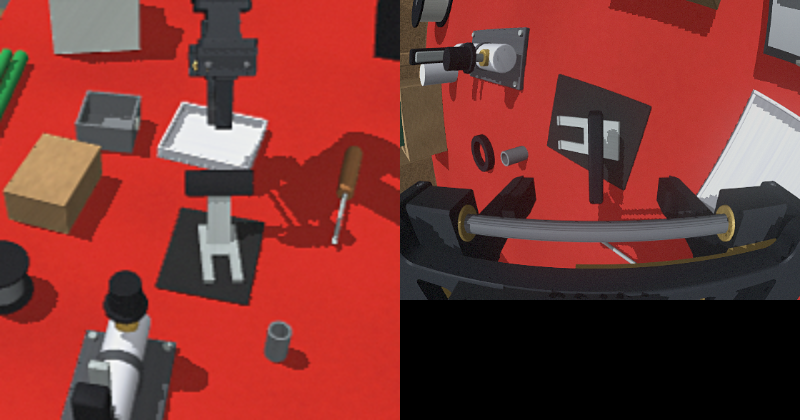

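The wrist view shows the T-bar edge-on at (597,155), centred between the fingers. I advance along the lean.

Request:
carry_out([
  {"dz": 2},
  {"dz": 4},
  {"dz": 5.5},
  {"dz": 7},
  {"dz": 8},
  {"dz": 9},
  {"dz": 9},
  {"dz": 9},
])

```text
$.commands[0]: bad value
```

Request:
carry_out([
  {},
  {},
  {},
  {},
  {},
  {},
  {},
  {},
], grip=255)

```text
$.commands[0]: bad value
```

```bash
python3 - <<'E'
from h import *
R=Rlean()
go(G+R@[0,0,.019],R);print(read_state()['wrist_torque'])
E
```

```text
dxyz cm [-0.    0.    9.08] rot [0.003 0.002 0.007] deg 0.4 | at [ 0.5441 -0.1714  0.134 ] t 1.85 F [-0.2 -0.2 -0.5] w 0.0887 0.0
[-0.23942656  0.08994817 -0.02154332]
```

Request:
carry_out([
  {"dx": 0, "dy": 0, "dz": 2, "ax": 0, "ay": 0, "az": 0},
  {"dx": 0, "dy": 0, "dz": 4, "ax": 0, "ay": 0, "az": 0},
  {"dx": 0, "dy": 0, "dz": 5.5, "ax": 0, "ay": 0, "az": 0},
  {"dx": 0, "dy": 0, "dz": 7, "ax": 0, "ay": 0, "az": 0},
  {"dx": 0, "dy": 0, "dz": 8, "ax": 0, "ay": 0, "az": 0},
  {"dx": 0, "dy": 0, "dz": 9, "ax": 0, "ay": 0, "az": 0},
  {"dx": 0, "dy": 0, "dz": 9, "ax": 0, "ay": 0, "az": 0},
  {"dx": 0, "dy": 0, "dz": 9, "ax": 0, "ay": 0, "az": 0},
])

```text
time: 2.65
tool_pos: [0.5359, -0.1209, 0.06]
orientation: [0.951, 0.078, -0.023, -0.299]
force: [0.5, -0.2, 1.0]
width: 0.0882
grip_force: 0.0
```

```bash
python3 - <<'E'
from h import *
R=Rlean()
go(G+R@[0,0,.019],R);print(read_state()['wrist_torque'])
E
```

```text
dxyz cm [-0.   -0.03  0.09] rot [0.003 0.001 0.006] deg 0.4 | at [ 0.5359 -0.1209  0.06  ] t 2.65 F [ 0.5 -0.2  1. ] w 0.0882 0.0
[-0.22173894  0.05249112 -0.03346804]
```

Request:
carry_out([
  {"dx": 0, "dy": 0, "dz": 0, "ax": 0, "ay": 0, "az": 0},
  {"dx": 0, "dy": 0, "dz": 0, "ax": 0, "ay": 0, "az": 0},
  {"dx": 0, "dy": 0, "dz": 0, "ax": 0, "ay": 0, "az": 0},
  {"dx": 0, "dy": 0, "dz": 0, "ax": 0, "ay": 0, "az": 0},
  {"dx": 0, "dy": 0, "dz": 0, "ax": 0, "ay": 0, "az": 0},
  {"dx": 0, "dy": 0, "dz": 0, "ax": 0, "ay": 0, "az": 0},
  {"dx": 0, "dy": 0, "dz": 0, "ax": 0, "ay": 0, "az": 0},
  {"dx": 0, "dy": 0, "dz": 0, "ax": 0, "ay": 0, "az": 0},
], grip=255)

```text
time: 3.45
tool_pos: [0.5357, -0.1207, 0.0598]
orientation: [0.951, 0.078, -0.023, -0.299]
force: [-0.2, 0.7, -0.7]
width: 0.0265
grip_force: 0.0
```

```bash
python3 - <<'E'
from h import *
s=read_state();print(s)
c=cap('scene','s1')['image'];d=cap('side','d2')['image']
o=np.hstack([cv2.resize(c[130:300,190:360,::-1],(400,400)),cv2.resize(d[130:280,230:380,::-1],(400,400))]);cv2.imwrite('pics/p2.png',o)
E
```

```text
{'time': 3.45, 'joints': array([-0.66988338,  0.60195522,  1.56384144,  0.39870965,  1.46000369,
        0.59377805]), 'qvel': array([ 1.04808396e-03,  8.84908126e-04,  8.52587080e-04, -4.96509285e-04,
        4.63161913e-04,  9.19543063e-05]), 'joint_efforts': array([-8.09518184e-03, -5.37810338e+01, -2.49215913e+01,  1.47837862e+00,
        2.08342217e+00, -4.37724218e-02]), 'tool_pos': array([ 0.53571741, -0.12073319,  0.0598294 ]), 'orientation': array([ 0.95087872,  0.07792278, -0.02341858, -0.2986792 ]), 'force': array([-0.24272147,  0.70809719, -0.71572677]), 'wrist_torque': array([-0.18224757,  0.08052059,  0.00823579]), 'grip_force': 0.0, 'width': 0.02652380292432628}
```

View pics/p2.png

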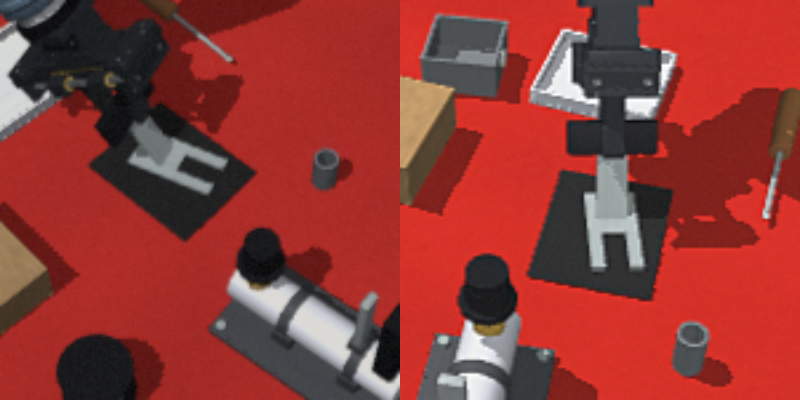

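The fingers are still closing around the bar, and the puller is undisturbed with its prongs at (600,265) and (640,265). I let them close, then lift 2 cm straight up.

Request:
carry_out([
  {"dx": 0, "dy": 0, "dz": 0, "ax": 0, "ay": 0, "az": 0},
  {"dx": 0, "dy": 0, "dz": 0, "ax": 0, "ay": 0, "az": 0},
  {"dx": 0, "dy": 0, "dz": 0, "ax": 0, "ay": 0, "az": 0},
  {"dx": 0, "dy": 0, "dz": 0, "ax": 0, "ay": 0, "az": 0},
  {"dx": 0, "dy": 0, "dz": 0, "ax": 0, "ay": 0, "az": 0},
  {"dx": 0, "dy": 0, "dz": 0, "ax": 0, "ay": 0, "az": 0},
  {"dx": 0, "dy": 0, "dz": 0, "ax": 0, "ay": 0, "az": 0},
  {"dx": 0, "dy": 0, "dz": 0, "ax": 0, "ay": 0, "az": 0},
])

```text
time: 4.35
tool_pos: [0.5358, -0.1207, 0.06]
orientation: [0.951, 0.078, -0.023, -0.299]
force: [-0.9, 1.0, 1.7]
width: 0.0139
grip_force: 29.9
```

```bash
cat >> h.py <<'E'
def shift(d,**k): # world shift (m) in tool axes from now
    s=read_state();go(s['tool_pos']+np.array(d),Rn.from_quat(s['orientation']).as_matrix())
E
python3 - <<'E'
from h import *
s=read_state();print(s['wrist_torque'],s['orientation'])
# refine fork offset: puller_fork from grip
F=G+.08*D-.066*Z;print('fork est',F)
# image sole symmetric check: prong tips mid from d2
P,ok,im=cloud('d2')
m=ok&(im.min(2)>90)&(P[...,0]>.47)&(P[...,0]<.58)&(P[...,1]>-.045)&(P[...,1]<0)&(P[...,2]>.003)&(P[...,2]<.02)
q=P[m];print('prongs',q.mean(0),q.min(0),q.max(0))
L=q[:,:2]@D[:2];l=q[:,:2]@np.array([-D[1],D[0]]);print('along',L.max(),'lat',l.min(),l.max(),'fork est',F[:2]@D[:2],F[:2]@np.array([-D[1],D[0]]))
# gun: side camera neck colour cap flange
m=ok&(im.max(2)<60)&(abs(P[...,0]-.62)<.04)&(abs(P[...,1]-.11)<.04)&(P[...,2]>.085)
q=P[m];
for a in np.arange(.088,.14,.005):
    z=q[(abs(q[:,2]-a)<.0025)]
    if len(z): print(round(a,3),len(z),z[:,0].min().round(4),z[:,0].max().round(4),z[:,1].max().round(4))
E
```

```text
[0.26491969 0.08984385 0.02732971] [ 0.95085288  0.07796802 -0.02335731 -0.29875446]
fork est [ 0.52498524 -0.05198493  0.009     ]
prongs [ 0.52216116 -0.03045697  0.00718189] [ 0.49333891 -0.04446963  0.00306709] [ 0.54626113 -0.01447303  0.0131933 ]
along -0.09661322299842681 lat -0.5344094015737398 -0.4821240934152544 fork est -0.1334706975770871 -0.5103895681496162
0.093 2 0.5971 0.6112 0.1287
0.098 65 0.5969 0.6427 0.1332
0.103 63 0.5975 0.6415 0.1335
0.108 26 0.6033 0.6368 0.1259
0.113 25 0.6027 0.6367 0.1266
0.118 25 0.603 0.6366 0.1275
0.123 28 0.603 0.6363 0.1273
0.128 21 0.6042 0.6331 0.1268
0.133 147 0.603 0.6355 0.1266
0.138 25 0.611 0.6334 0.1249
```

```bash
python3 - <<'E'
from h import *
shift([0,0,.074]);shift([.1087,.0854,.074])
E
```

```text
dxyz cm [ 0.02 -4.23 -6.07] rot [0. 0. 0.] deg 0.0 | at [ 0.5358 -0.1207  0.06  ] t 4.35 F [-0.9  1.   1.7] w 0.0139 29.91246024321299
dxyz cm [12.13 -9.68 -2.24] rot [0. 0. 0.] deg 0.0 | at [ 0.5358 -0.1207  0.06  ] t 4.35 F [-0.9  1.   1.7] w 0.0139 29.91246024321299
```

Request:
carry_out([
  {"dx": 0, "dy": -1, "dz": -1.5, "ax": 0, "ay": 0, "az": 0},
  {"dx": 0, "dy": -2.5, "dz": -3.5, "ax": 0, "ay": 0, "az": 0},
  {"dx": 0, "dy": -4.2, "dz": -6.1, "ax": 0, "ay": 0, "az": 0},
  {"dx": 3, "dy": -5.6, "dz": -5.1, "ax": 0, "ay": 0, "az": 0},
  {"dx": 6, "dy": -7, "dz": -4.2, "ax": 0, "ay": 0, "az": 0},
  {"dx": 9, "dy": -8.3, "dz": -3.2, "ax": 0, "ay": 0, "az": 0},
  {"dx": 11.2, "dy": -9.3, "dz": -2.5, "ax": 0, "ay": 0, "az": 0},
  {"dx": 12.1, "dy": -9.7, "dz": -2.2, "ax": 0, "ay": 0, "az": 0},
])

```text
time: 5.15
tool_pos: [0.6454, -0.0337, 0.1345]
orientation: [0.951, 0.079, -0.023, -0.298]
force: [-1.0, -0.2, -2.0]
width: 0.0138
grip_force: 29.9
```

```bash
python3 - <<'E'
from h import *
s=read_state();print(s['tool_pos'],s['width'],s['force'],s['wrist_torque'])
d=cap('side','d3')['image'];a=cap('scene','s3')['image']
o=np.hstack([cv2.resize(a[180:300,240:360,::-1],(400,400)),cv2.resize(d[150:300,190:340,::-1],(400,400))]);cv2.imwrite('pics/p3.png',o)
for n in('d3','s3'):
    P,ok,im=cloud(n)
    m=ok&(im.min(2)>80)&(P[...,0]>.55)&(P[...,0]<.7)&(P[...,1]>-.03)&(P[...,1]<.085)&(P[...,2]>.072)&(P[...,2]<.1)
    q=P[m];L=q[:,:2]@D[:2];N=np.array([-D[1],D[0]]);l=q[:,:2]@N
    C=np.array([.6203,.1095]);print(n,len(q),'tips to cap along',C@D[:2]-L.max(),'cap lat',C@N,'lat rng',l.min(),l.max(),'z',np.percentile(q[:,2],[5,50,95]),np.polyfit(L,q[:,2],1),np.polyfit(l,q[:,2],1))
E
```

```text
[ 0.64543971 -0.03374944  0.13452377] 0.013828170822145644 [-1.01837357 -0.2099205  -1.97989919] [-0.41707471  0.04445706  0.00622864]
d3 468 tips to cap along 0.04018929122735487 cap lat -0.6297926515930692 lat rng -0.6568197421619033 -0.6059391137359039 z [0.0800193  0.08237636 0.09631205] [-0.07339916  0.07791465] [0.00167788 0.08525534]
s3 538 tips to cap along 0.03988260438146847 cap lat -0.6297926515930692 lat rng -0.6582835377594363 -0.6045218887730619 z [0.0793014  0.08299471 0.09406653] [-0.03055915  0.08145097] [0.00564921 0.08750654]
```

View pics/p3.png

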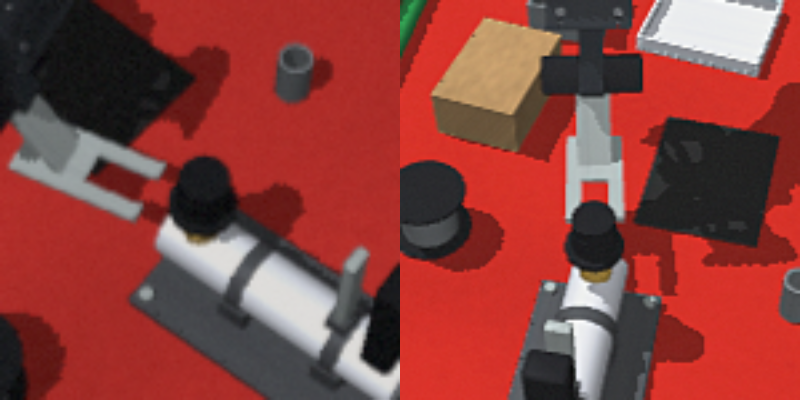

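The scene view shows the open prongs at (150,185) lined up with the neck under the cap at (205,190). The side view shows the same alignment. I slide in 73 mm.

Request:
carry_out([
  {"dx": -0.15, "dy": -0.8, "dz": 0.56, "ax": 0, "ay": 0, "az": 0},
  {"dx": -0.15, "dy": -1.6, "dz": 1.12, "ax": 0, "ay": 0, "az": 0},
  {"dx": -0.15, "dy": -2.6, "dz": 1.83, "ax": 0, "ay": 0, "az": 0},
  {"dx": -0.15, "dy": -3.6, "dz": 2.53, "ax": 0, "ay": 0, "az": 0},
  {"dx": -0.15, "dy": -4.6, "dz": 3.23, "ax": 0, "ay": 0, "az": 0},
  {"dx": -0.15, "dy": -5.4, "dz": 3.8, "ax": 0, "ay": 0, "az": 0},
  {"dx": -0.15, "dy": -6, "dz": 4.2, "ax": 0, "ay": 0, "az": 0},
  {"dx": -0.15, "dy": -6, "dz": 4.2, "ax": 0, "ay": 0, "az": 0},
])

```text
time: 6.05
tool_pos: [0.6304, 0.0383, 0.1335]
orientation: [0.951, 0.079, -0.024, -0.299]
force: [-0.2, -0.2, -2.4]
width: 0.0137
grip_force: 29.9
```

```bash
python3 - <<'E'
from h import *
s=read_state();print(s['tool_pos'],s['width'],s['force'],s['wrist_torque'])
shift([0,0,.012]);shift([0,0,.05])
d=cap('side','d4')['image'];a=cap('scene','s4')['image']
o=np.hstack([cv2.resize(a[180:300,240:360,::-1],(400,400)),cv2.resize(d[170:270,210:310,::-1],(400,400))]);cv2.imwrite('pics/p4.png',o)
E
```

```text
[0.63041179 0.0382734  0.13349768] 0.013672256708880606 [-0.20675618 -0.24617587 -2.38467192] [-0.40978282  0.0348645  -0.02501466]
dxyz cm [ 0.   -0.69 -0.98] rot [0. 0. 0.] deg 0.0 | at [0.6304 0.0383 0.1335] t 6.05 F [-0.2 -0.2 -2.4] w 0.0137 29.935514407698065
dxyz cm [ 0.01 -2.86 -4.1 ] rot [0. 0. 0.] deg 0.0 | at [0.6304 0.0383 0.1335] t 6.05 F [-0.2 -0.2 -2.4] w 0.0137 29.935514407698065
```

View pics/p4.png

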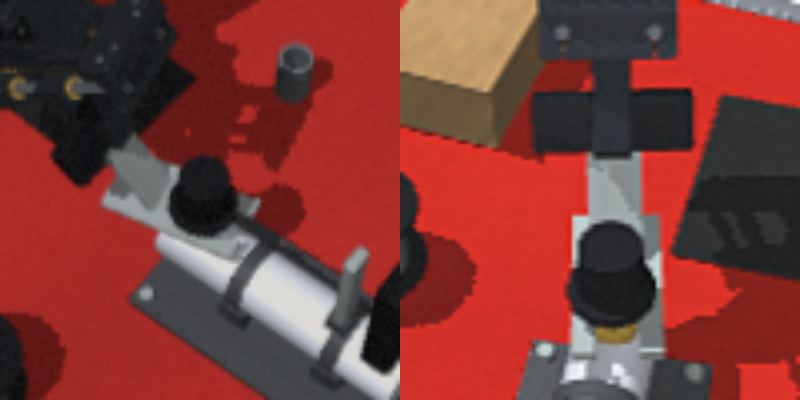

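Both views show the prongs straddling the neck under the flange, with their tips past it. I lift slowly.

Request:
carry_out([
  {"dx": 0, "dy": -0.17, "dz": -0.25, "ax": 0, "ay": 0, "az": 0},
  {"dx": 0, "dy": -0.34, "dz": -0.49, "ax": 0, "ay": 0, "az": 0},
  {"dx": 0, "dy": -0.52, "dz": -0.74, "ax": 0, "ay": 0, "az": 0},
  {"dx": 0, "dy": -0.63, "dz": -0.9, "ax": 0, "ay": 0, "az": 0},
  {"dx": 0, "dy": -0.75, "dz": -1.07, "ax": 0, "ay": 0, "az": 0},
  {"dx": 0, "dy": -0.86, "dz": -1.23, "ax": 0, "ay": 0, "az": 0},
  {"dx": 0, "dy": -1.03, "dz": -1.48, "ax": 0, "ay": 0, "az": 0},
  {"dx": 0, "dy": -1.15, "dz": -1.64, "ax": 0, "ay": 0, "az": 0},
])

```text
time: 6.95
tool_pos: [0.6298, 0.0378, 0.1522]
orientation: [0.951, 0.078, -0.025, -0.299]
force: [0.6, 4.4, -11.5]
width: 0.014
grip_force: 30.8
```

```bash
python3 - <<'E'
from h import *
s=read_state();print(s['tool_pos'],s['width'],s['force'],s['wrist_torque'],s['orientation'])
for n in('side','scene'):
    cap(n,'e');P,ok,im=cloud('e')
    m=ok&(im.max(2)<60)&(abs(P[...,0]-.62)<.018)&(abs(P[...,1]-.11)<.018)&(P[...,2]>.12);q=P[m]
    print(n,'cap top',len(q),np.percentile(q[:,2],[50,90,97]))
    m=ok&(im.min(2)>80)&(abs(P[...,0]-.625)<.04)&(P[...,1]>.06)&(P[...,1]<.15)&(P[...,2]>.08);q=P[m];print('sole',np.percentile(q[:,2],[10,50,90]),np.polyfit(q[:,1],q[:,2],1))
E
```

```text
[0.62984219 0.03778386 0.15222177] 0.014011623517887744 [  0.56980475   4.37088    -11.48850143] [-1.28337019 -0.26519679 -0.13315753] [ 0.95078767  0.07790338 -0.02453373 -0.29888454]
side cap top 236 [0.13537133 0.13759318 0.13838688]
sole [0.09510419 0.09879797 0.12237127] [-0.39455575  0.14765492]
scene cap top 225 [0.1367318  0.14030378 0.14142478]
sole [0.09563972 0.09958936 0.1161937 ] [-0.15587452  0.11599034]
```

Request:
carry_out([
  {"dx": 0, "dy": -0.17, "dz": -0.25, "ax": 0, "ay": 0, "az": 0},
  {"dx": 0, "dy": -0.34, "dz": -0.49, "ax": 0, "ay": 0, "az": 0},
  {"dx": 0, "dy": -0.52, "dz": -0.74, "ax": 0, "ay": 0, "az": 0},
  {"dx": 0, "dy": -0.69, "dz": -0.98, "ax": 0, "ay": 0, "az": 0},
  {"dx": 0, "dy": -0.86, "dz": -1.23, "ax": 0, "ay": 0, "az": 0},
  {"dx": 0, "dy": -1.03, "dz": -1.48, "ax": 0, "ay": 0, "az": 0},
  {"dx": 0, "dy": -1.15, "dz": -1.64, "ax": 0, "ay": 0, "az": 0},
  {"dx": 0, "dy": -1.26, "dz": -1.8, "ax": 0, "ay": 0, "az": 0},
])

```text
time: 7.85
tool_pos: [0.6313, 0.0366, 0.1768]
orientation: [0.951, 0.078, -0.022, -0.298]
force: [0.1, 0.2, -2.0]
width: 0.0141
grip_force: 29.7
```

```bash
python3 - <<'E'
from h import *
s=read_state();print(s['tool_pos'],s['width'],s['force'],s['wrist_torque'],s['orientation'])
for n in('side','scene'):
    cap(n,'e'+n);P,ok,im=cloud('e'+n)
    m=ok&(im.max(2)<60)&(abs(P[...,0]-.62)<.018)&(abs(P[...,1]-.11)<.018)&(P[...,2]>.12);q=P[m]
    print(n,'cap top',len(q),np.percentile(q[:,2],[50,90,97]))
E
```

```text
[0.63127528 0.03659628 0.1768482 ] 0.014111527879873189 [ 0.08085843  0.16488222 -1.95068545] [-0.4361132   0.00898012 -0.02467927] [ 0.95096412  0.07804494 -0.02244037 -0.29845044]
side cap top 310 [0.16064165 0.16314307 0.16368007]
scene cap top 272 [0.16169812 0.16481398 0.1659419 ]
```

Request:
carry_out([
  {"dx": 0, "dy": -0.15, "dz": -0.2, "ax": 0, "ay": 0, "az": 0},
  {"dx": 0, "dy": -0.4, "dz": -0.57, "ax": 0, "ay": 0, "az": 0},
  {"dx": 0, "dy": -0.7, "dz": -1, "ax": 0, "ay": 0, "az": 0},
  {"dx": 0, "dy": -1, "dz": -1.43, "ax": 0, "ay": 0, "az": 0},
  {"dx": 0, "dy": -1.3, "dz": -1.86, "ax": 0, "ay": 0, "az": 0},
  {"dx": 0, "dy": -1.55, "dz": -2.2, "ax": 0, "ay": 0, "az": 0},
  {"dx": 0, "dy": -1.7, "dz": -2.43, "ax": 0, "ay": 0, "az": 0},
  {"dx": 0, "dy": -1.72, "dz": -2.46, "ax": 0, "ay": 0, "az": 0},
])

```text
time: 8.75
tool_pos: [0.6308, 0.0371, 0.206]
orientation: [0.951, 0.078, -0.023, -0.299]
force: [-0.8, -0.7, -1.6]
width: 0.0135
grip_force: 29.7
```

```bash
python3 - <<'E'
from h import *
s=read_state();print(s['tool_pos'],s['width'],s['force'],s['wrist_torque'],s['orientation'])
d=cap('side','d5')['image'];a=cap('scene','s5')['image']
o=np.hstack([cv2.resize(a[150:290,230:370,::-1],(400,400)),cv2.resize(d[140:280,190:330,::-1],(400,400))]);cv2.imwrite('pics/p5.png',o)
for n in('d5','s5'):
    P,ok,im=cloud(n)
    m=ok&(im.max(2)<60)&(abs(P[...,0]-.62)<.024)&(abs(P[...,1]-.11)<.03)&(P[...,2]>.135);q=P[m]
    print(n,'cap top',len(q),q.mean(0),np.percentile(q[:,2],[50,90,97]))
# target over mat: original TCP at grasp (.5358,-.1207,.060)
shift(np.array([.5358,-.1207,.105])-s['tool_pos'])
go(np.array([.5358,-.1207,.105]),Rlean())
E
```

```text
[0.63079976 0.03706189 0.20598794] 0.013543557797092359 [-0.77816889 -0.73050705 -1.62445421] [-0.47474419  0.02547588  0.03648605] [ 0.95093229  0.07805604 -0.02300617 -0.29850588]
d5 cap top 486 [0.61703829 0.12067376 0.17576557] [0.17848707 0.19182423 0.19266414]
s5 cap top 409 [0.62537705 0.1171125  0.1777537 ] [0.18333428 0.19296289 0.19430224]
dxyz cm [-11.95  17.27   0.25] rot [ 0.  0. -0.] deg 0.0 | at [0.6305 0.0371 0.2054] t 8.85 F [-0.1  0.4 -1.6] w 0.0138 29.720758013427258
dxyz cm [-11.93  17.24   0.2 ] rot [0.002 0.002 0.006] deg 0.4 | at [0.6305 0.0371 0.2054] t 8.85 F [-0.1  0.4 -1.6] w 0.0138 29.720758013427258
```

View pics/p5.png

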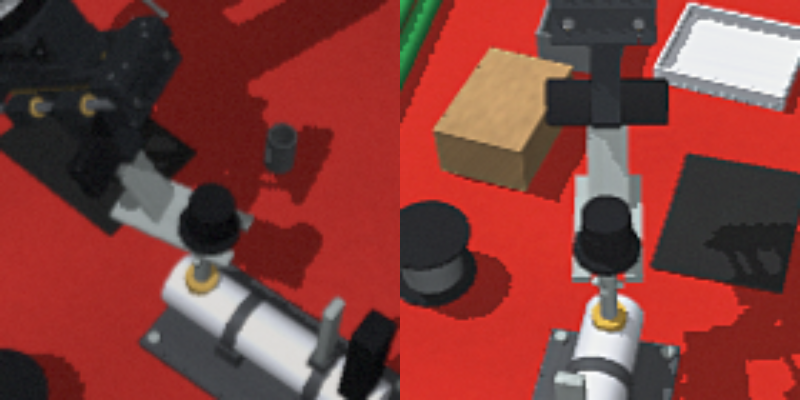

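The cap is riding on the fork at (210,215) and the nozzle below it is bare. I carry it gently back over the mat.

Request:
carry_out([
  {"dx": -0.3, "dy": 0.29, "dz": -0.2, "ax": 0, "ay": 0, "az": 0},
  {"dx": -1, "dy": 0.96, "dz": -0.67, "ax": 0, "ay": 0, "az": 0},
  {"dx": -2, "dy": 1.92, "dz": -1.33, "ax": 0, "ay": 0, "az": 0},
  {"dx": -3, "dy": 2.88, "dz": -2, "ax": 0, "ay": 0, "az": 0},
  {"dx": -4, "dy": 3.83, "dz": -2.67, "ax": 0, "ay": 0, "az": 0},
  {"dx": -5, "dy": 4.79, "dz": -3.33, "ax": 0, "ay": 0, "az": 0},
  {"dx": -5.7, "dy": 5.46, "dz": -3.8, "ax": 0, "ay": 0, "az": 0},
  {"dx": -6, "dy": 5.75, "dz": -4, "ax": 0, "ay": 0, "az": 0},
])

```text
time: 9.65
tool_pos: [0.5823, -0.0432, 0.2053]
orientation: [0.951, 0.077, -0.023, -0.299]
force: [-0.1, 0.5, -2.1]
width: 0.0138
grip_force: 29.7
```

Request:
carry_out([
  {"dx": -0.3, "dy": 0.29, "dz": -0.2, "ax": 0, "ay": 0, "az": 0},
  {"dx": -1, "dy": 0.96, "dz": -0.67, "ax": 0, "ay": 0, "az": 0},
  {"dx": -2, "dy": 1.92, "dz": -1.33, "ax": 0, "ay": 0, "az": 0},
  {"dx": -3, "dy": 2.88, "dz": -2, "ax": 0, "ay": 0, "az": 0},
  {"dx": -4, "dy": 3.83, "dz": -2.67, "ax": 0, "ay": 0, "az": 0},
  {"dx": -5, "dy": 4.79, "dz": -3.33, "ax": 0, "ay": 0, "az": 0},
  {"dx": -5.7, "dy": 5.46, "dz": -3.8, "ax": 0, "ay": 0, "az": 0},
  {"dx": -6, "dy": 5.75, "dz": -4, "ax": 0, "ay": 0, "az": 0},
])

```text
time: 10.45
tool_pos: [0.5344, -0.122, 0.2051]
orientation: [0.951, 0.077, -0.023, -0.299]
force: [0.6, 0.4, -2.3]
width: 0.0138
grip_force: 29.7
```

```bash
python3 - <<'E'
from h import *
go([.5358,-.1207,.066],Rlean())
E
```

```text
dxyz cm [ 0.13  7.87 11.47] rot [0.003 0.001 0.005] deg 0.3 | at [ 0.5344 -0.122   0.2051] t 10.45 F [ 0.6  0.4 -2.3] w 0.0138 29.721815809607506
```

Request:
carry_out([
  {"dx": 0.1, "dy": 0.7, "dz": 1, "ax": 0, "ay": 0, "az": 0},
  {"dx": 0.1, "dy": 1.9, "dz": 2.8, "ax": 0, "ay": 0, "az": 0},
  {"dx": 0.1, "dy": 3.3, "dz": 4.8, "ax": 0, "ay": 0, "az": 0},
  {"dx": 0.1, "dy": 4.7, "dz": 6.85, "ax": 0, "ay": 0, "az": 0},
  {"dx": 0.1, "dy": 6, "dz": 8.75, "ax": 0, "ay": 0, "az": 0},
  {"dx": 0.1, "dy": 7.1, "dz": 10.3, "ax": 0, "ay": 0, "az": 0},
  {"dx": 0.1, "dy": 7.7, "dz": 11.2, "ax": 0, "ay": 0, "az": 0},
  {"dx": 0.1, "dy": 7.9, "dz": 11.5, "ax": 0, "ay": 0, "az": 0},
])

```text
time: 11.25
tool_pos: [0.5355, -0.1187, 0.0642]
orientation: [0.951, 0.078, -0.024, -0.299]
force: [0.3, -0.2, -1.6]
width: 0.0139
grip_force: 29.7
```

```bash
python3 - <<'E'
from h import *
go([.5358,-.1207,.0595],Rlean());print(read_state()['wrist_torque'])
for n in('d6','s6'):
    cap({'d6':'side','s6':'scene'}[n],n);P,ok,im=cloud(n)
    m=ok&(im.min(2)>80)&(P[...,0]>.47)&(P[...,0]<.58)&(P[...,1]>-.09)&(P[...,1]<-.005)&(P[...,2]>.002)&(P[...,2]<.03)
    q=P[m];N=np.array([-D[1],D[0]]);print(n,len(q),'z',np.percentile(q[:,2],[10,50,90]),'slope along,lat',np.linalg.lstsq(np.c_[q[:,:2]@D[:2],q[:,:2]@N,np.ones(len(q))],q[:,2],rcond=None)[0],'tip',(q[:,:2]@D[:2]).max())
E
```

```text
dxyz cm [-0.01  0.43  0.27] rot [0.001 0.003 0.005] deg 0.4 | at [ 0.5355 -0.1187  0.0642] t 11.25 F [ 0.3 -0.2 -1.6] w 0.0139 29.720134735107422
[-0.4439441   0.04252207 -0.02438607]
d6 130 z [0.00759264 0.0098859  0.02164847] slope along,lat [-0.09283869  0.02561781  0.01221421] tip -0.09689727282360924
s6 213 z [0.00833393 0.01241777 0.02164564] slope along,lat [-0.08208108  0.01014927  0.00651687] tip -0.09691203164187175
```

Request:
carry_out([
  {"dx": 0, "dy": 0.08, "dz": 0.05, "ax": 0, "ay": 0, "az": 0},
  {"dx": 0, "dy": 0.16, "dz": 0.1, "ax": 0, "ay": 0, "az": 0},
  {"dx": 0, "dy": 0.24, "dz": 0.16, "ax": 0, "ay": 0, "az": 0},
  {"dx": 0, "dy": 0.32, "dz": 0.22, "ax": 0, "ay": 0, "az": 0},
  {"dx": 0, "dy": 0.4, "dz": 0.27, "ax": 0, "ay": 0, "az": 0},
  {"dx": 0, "dy": 0.42, "dz": 0.3, "ax": 0, "ay": 0, "az": 0},
  {"dx": 0, "dy": 0.42, "dz": 0.3, "ax": 0, "ay": 0, "az": 0},
  {"dx": 0, "dy": 0.42, "dz": 0.3, "ax": 0, "ay": 0, "az": 0},
])

```text
time: 12.15
tool_pos: [0.5367, -0.1216, 0.0612]
orientation: [0.951, 0.078, -0.023, -0.298]
force: [0.8, -2.3, 3.3]
width: 0.0141
grip_force: 29.9
```

```bash
python3 - <<'E'
from h import *
go([.5358,-.1207,.0595],Rlean());print(read_state()['wrist_torque'])
E
```

```text
dxyz cm [-0.08  0.01  0.2 ] rot [0.003 0.001 0.006] deg 0.4 | at [ 0.5367 -0.1216  0.0612] t 12.15 F [ 0.8 -2.3  3.3] w 0.0141 29.880200650077313
[-0.13403259  0.06968112  0.00784056]
```

Request:
carry_out([
  {"dx": 0, "dy": 0.05, "dz": 0.08, "ax": 0, "ay": 0, "az": 0},
  {"dx": 0, "dy": 0.05, "dz": 0.08, "ax": 0, "ay": 0, "az": 0},
  {"dx": 0, "dy": 0.05, "dz": 0.08, "ax": 0, "ay": 0, "az": 0},
  {"dx": 0, "dy": 0.05, "dz": 0.08, "ax": 0, "ay": 0, "az": 0},
  {"dx": 0, "dy": 0.05, "dz": 0.08, "ax": 0, "ay": 0, "az": 0},
  {"dx": 0, "dy": 0.05, "dz": 0.08, "ax": 0, "ay": 0, "az": 0},
  {"dx": 0, "dy": 0.05, "dz": 0.08, "ax": 0, "ay": 0, "az": 0},
  {"dx": 0, "dy": 0.05, "dz": 0.08, "ax": 0, "ay": 0, "az": 0},
])

```text
time: 12.95
tool_pos: [0.5368, -0.1216, 0.0603]
orientation: [0.951, 0.078, -0.023, -0.298]
force: [1.5, -3.3, 6.0]
width: 0.0133
grip_force: 30.1
```

Request:
carry_out([
  {"dx": 0, "dy": 0, "dz": 0, "ax": 0, "ay": 0, "az": 0},
  {"dx": 0, "dy": 0, "dz": 0, "ax": 0, "ay": 0, "az": 0},
  {"dx": 0, "dy": 0, "dz": 0, "ax": 0, "ay": 0, "az": 0},
  {"dx": 0, "dy": 0, "dz": 0, "ax": 0, "ay": 0, "az": 0},
  {"dx": 0, "dy": 0, "dz": 0, "ax": 0, "ay": 0, "az": 0},
  {"dx": 0, "dy": 0, "dz": 0, "ax": 0, "ay": 0, "az": 0},
  {"dx": 0, "dy": 0, "dz": 0, "ax": 0, "ay": 0, "az": 0},
  {"dx": 0, "dy": 0, "dz": 0, "ax": 0, "ay": 0, "az": 0},
], grip=0)

```text
time: 13.75
tool_pos: [0.5363, -0.1211, 0.0598]
orientation: [0.951, 0.078, -0.023, -0.299]
force: [-0.1, 0.0, 0.5]
width: 0.0756
grip_force: 0.0
```

Request:
carry_out([
  {"dx": 0, "dy": 0, "dz": -1, "ax": 0, "ay": 0, "az": 0},
  {"dx": 0, "dy": 0, "dz": -2, "ax": 0, "ay": 0, "az": 0},
  {"dx": 0, "dy": 0, "dz": -4, "ax": 0, "ay": 0, "az": 0},
  {"dx": 0, "dy": 0, "dz": -6, "ax": 0, "ay": 0, "az": 0},
  {"dx": 0, "dy": 0, "dz": -8, "ax": 0, "ay": 0, "az": 0},
  {"dx": 0, "dy": 0, "dz": -10, "ax": 0, "ay": 0, "az": 0},
  {"dx": 0, "dy": 0, "dz": -12, "ax": 0, "ay": 0, "az": 0},
  {"dx": 0, "dy": 0, "dz": -14, "ax": 0, "ay": 0, "az": 0},
])

```text
time: 14.55
tool_pos: [0.5493, -0.2013, 0.1764]
orientation: [0.951, 0.078, -0.023, -0.298]
force: [-0.4, 0.1, 0.2]
width: 0.088
grip_force: 0.0
```

```bash
python3 - <<'E'
from h import *
d=cap('side','d7')['image'];a=cap('scene','s7')['image']
o=np.hstack([cv2.resize(a[130:250,190:310,::-1],(400,400)),cv2.resize(d[120:270,230:380,::-1],(400,400))]);cv2.imwrite('pics/p6.png',o)
for n in('d7','s7'):
    P,ok,im=cloud(n)
    b=ok&(P[...,0]>.47)&(P[...,0]<.58)
    m=b&(im.max(2)<70)&(P[...,1]>-.1)&(P[...,1]<0)&(P[...,2]>.02)&(P[...,2]<.07);q=P[m]
    t=q[q[:,2]>.044];print(n,'cap',len(q),'top',len(t),t.mean(0).round(4),((t.min(0)+t.max(0))/2).round(4),np.ptp(t,0).round(3))
    m=b&(im.max(2)<70)&(P[...,1]>-.19)&(P[...,1]<-.1)&(P[...,2]>.055)&(P[...,2]<.11);q=P[m];print('tbar',len(q),q.mean(0).round(4),((q.min(0)+q.max(0))/2).round(4))
    m=b&(im.min(2)>80)&(P[...,1]>-.045)&(P[...,1]<-.005)&(P[...,2]>.002)&(P[...,2]<.03);q=P[m];print('tips',len(q),np.percentile(q[:,2],[10,50,90]),(q[:,:2]@D[:2]).max())
go([.5234,-.050,.12],Rdown([-D[0]*-1,D[1]]))
E
```

```text
d7 cap 204 top 112 [ 0.5247 -0.0443  0.047 ] [ 0.5254 -0.0453  0.0472] [0.03  0.034 0.006]
tbar 410 [ 0.5372 -0.1265  0.0771] [ 0.5369 -0.1296  0.0769]
tips 52 [0.00502886 0.00821817 0.01065803] -0.09837205338214541
s7 cap 208 top 132 [ 0.5257 -0.043   0.0479] [ 0.5253 -0.0439  0.0486] [0.037 0.036 0.009]
tbar 374 [ 0.5398 -0.1265  0.0799] [ 0.5366 -0.1267  0.0761]
tips 35 [0.00626044 0.00947415 0.01190739] -0.09873475474424531
dxyz cm [-0.25 -9.51 13.57] rot [-0.469 -0.476 -1.513] deg 94.7 | at [ 0.5505 -0.2029  0.1778] t 14.65 F [0.9 0.4 0.7] w 0.088 0.0
```

View pics/p6.png

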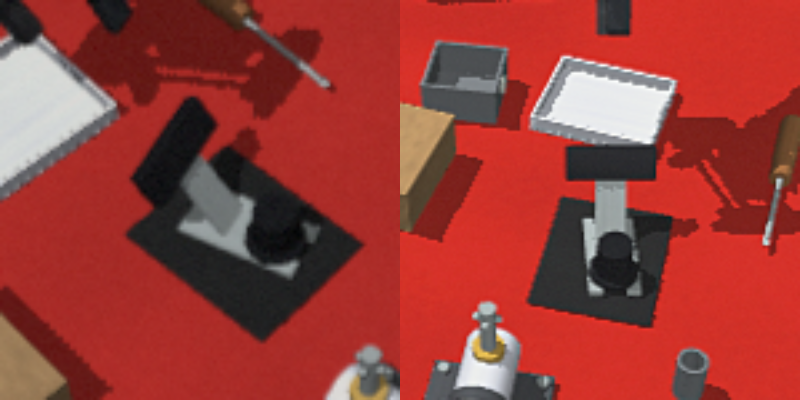

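The puller stands on the mat as it was, with the cap still on its fork at (275,230). Next I take the cap from above, with the fingers closing across the puller.

```bash
python3 - <<'E'
from h import *
go([.525,-.044,.17],Rdown(D[:2]))
E
```

```text
dxyz cm [  0.03 -12.81   9.78] rot [-0.469 -0.476 -1.513] deg 94.7 | at [ 0.5505 -0.2029  0.1778] t 14.65 F [0.9 0.4 0.7] w 0.088 0.0
```

Request:
carry_out([
  {"dx": 0, "dy": -12.8, "dz": 9.8, "ax": -0.469, "ay": -0.476, "az": -1.513},
  {"dx": 0, "dy": -12.8, "dz": 9.8, "ax": -0.469, "ay": -0.476, "az": -1.513},
  {"dx": 0, "dy": -12.8, "dz": 9.8, "ax": -0.469, "ay": -0.476, "az": -1.513},
  {"dx": 0, "dy": -12.8, "dz": 9.8, "ax": -0.469, "ay": -0.476, "az": -1.513},
  {"dx": 0, "dy": -12.8, "dz": 9.8, "ax": -0.469, "ay": -0.476, "az": -1.513},
  {"dx": 0, "dy": -12.8, "dz": 9.8, "ax": -0.469, "ay": -0.476, "az": -1.513},
  {"dx": 0, "dy": -12.8, "dz": 9.8, "ax": -0.469, "ay": -0.476, "az": -1.513},
  {"dx": 0, "dy": -12.8, "dz": 9.8, "ax": -0.469, "ay": -0.476, "az": -1.513},
])

```text
time: 15.45
tool_pos: [0.5227, -0.0407, 0.1671]
orientation: [0.787, 0.61, -0.007, -0.093]
force: [0.3, 0.5, -0.7]
width: 0.088
grip_force: 0.0
```

```bash
python3 - <<'E'
from h import *
go([.525,-.044,.14],Rdown(D[:2]))
E
```

```text
dxyz cm [-0.54  0.72  2.59] rot [-0.132 -0.133 -0.407] deg 25.7 | at [ 0.5227 -0.0407  0.1671] t 15.45 F [ 0.3  0.5 -0.7] w 0.088 0.0
```

Request:
carry_out([
  {"dx": -0.5, "dy": 0.7, "dz": 2.6, "ax": -0.132, "ay": -0.133, "az": -0.407},
  {"dx": -0.5, "dy": 0.7, "dz": 2.6, "ax": -0.132, "ay": -0.133, "az": -0.407},
  {"dx": -0.5, "dy": 0.7, "dz": 2.6, "ax": -0.132, "ay": -0.133, "az": -0.407},
  {"dx": -0.5, "dy": 0.7, "dz": 2.6, "ax": -0.132, "ay": -0.133, "az": -0.407},
  {"dx": -0.5, "dy": 0.7, "dz": 2.6, "ax": -0.132, "ay": -0.133, "az": -0.407},
  {"dx": -0.5, "dy": 0.7, "dz": 2.6, "ax": -0.132, "ay": -0.133, "az": -0.407},
  {"dx": -0.5, "dy": 0.7, "dz": 2.6, "ax": -0.132, "ay": -0.133, "az": -0.407},
  {"dx": -0.5, "dy": 0.7, "dz": 2.6, "ax": -0.132, "ay": -0.133, "az": -0.407},
])

```text
time: 16.25
tool_pos: [0.5253, -0.0445, 0.1402]
orientation: [0.652, 0.758, -0.0, -0.001]
force: [0.4, 0.6, 0.4]
width: 0.0883
grip_force: 0.0
```

```bash
python3 - <<'E'
from h import *
go([.525,-.044,.024],Rdown(D[:2]))
E
```

```text
dxyz cm [ 0.03 -0.   11.62] rot [-0.002 -0.002 -0.008] deg 0.5 | at [ 0.5253 -0.0445  0.1402] t 16.25 F [0.4 0.6 0.4] w 0.0883 0.0
```

Request:
carry_out([
  {"dx": 0, "dy": 0, "dz": 2.5, "ax": 0, "ay": 0, "az": 0},
  {"dx": 0, "dy": 0, "dz": 5, "ax": 0, "ay": 0, "az": 0},
  {"dx": 0, "dy": 0, "dz": 7, "ax": 0, "ay": 0, "az": 0},
  {"dx": 0, "dy": 0, "dz": 9, "ax": 0, "ay": 0, "az": 0},
  {"dx": 0, "dy": 0, "dz": 10.5, "ax": 0, "ay": 0, "az": 0},
  {"dx": 0, "dy": 0, "dz": 11.5, "ax": 0, "ay": 0, "az": 0},
  {"dx": 0, "dy": 0, "dz": 11.6, "ax": 0, "ay": 0, "az": 0},
  {"dx": 0, "dy": 0, "dz": 11.6, "ax": 0, "ay": 0, "az": 0},
])

```text
time: 17.05
tool_pos: [0.5251, -0.0441, 0.0244]
orientation: [0.652, 0.758, -0.0, -0.001]
force: [0.3, -0.0, 0.4]
width: 0.0883
grip_force: 0.0
```

Request:
carry_out([
  {"dx": 0, "dy": 0, "dz": 0, "ax": 0, "ay": 0, "az": 0},
  {"dx": 0, "dy": 0, "dz": 0, "ax": 0, "ay": 0, "az": 0},
  {"dx": 0, "dy": 0, "dz": 0, "ax": 0, "ay": 0, "az": 0},
  {"dx": 0, "dy": 0, "dz": 0, "ax": 0, "ay": 0, "az": 0},
  {"dx": 0, "dy": 0, "dz": 0, "ax": 0, "ay": 0, "az": 0},
  {"dx": 0, "dy": 0, "dz": 0, "ax": 0, "ay": 0, "az": 0},
  {"dx": 0, "dy": 0, "dz": 0, "ax": 0, "ay": 0, "az": 0},
  {"dx": 0, "dy": 0, "dz": 0, "ax": 0, "ay": 0, "az": 0},
], grip=255)

```text
time: 17.85
tool_pos: [0.5249, -0.044, 0.0243]
orientation: [0.652, 0.758, -0.0, -0.001]
force: [-0.4, 0.2, 1.7]
width: 0.0356
grip_force: 30.0
```

```bash
python3 - <<'E'
from h import *
shift([0,0,0])
P,ok,im=cloud('d7')
m=ok&(im.min(2)>110)&(P[...,0]>.45)&(P[...,0]<.66)&(P[...,1]>-.4)&(P[...,1]<-.22)&(P[...,2]>-.002)&(P[...,2]<.025)
q=P[m];print(len(q),((q.min(0)+q.max(0))/2).round(4),q.min(0).round(3),q.max(0).round(3))
print(cv2.minAreaRect(q[:,:2].astype(np.float32)*1000))
E
```

```text
dxyz cm [0. 0. 0.] rot [ 0. -0.  0.] deg 0.0 | at [ 0.5249 -0.044   0.0243] t 17.85 F [-0.4  0.2  1.7] w 0.0356 30.000217482447624
1309 [ 0.556  -0.3109  0.0096] [ 0.475 -0.394 -0.002] [ 0.637 -0.228  0.021]
((557.9270629882812, -311.08343505859375), (148.18133544921875, 147.5572509765625), 78.78008270263672)
```

The cap is gripped at a width of 35.6 mm. I lift it, carry it over to the tray centre near (0.555,-0.303) and set it down.

Request:
carry_out([
  {"dx": 0, "dy": 0, "dz": -0.5, "ax": 0, "ay": 0, "az": 0},
  {"dx": 0, "dy": 0, "dz": -1.5, "ax": 0, "ay": 0, "az": 0},
  {"dx": 0, "dy": 0, "dz": -3, "ax": 0, "ay": 0, "az": 0},
  {"dx": 0, "dy": 0, "dz": -5, "ax": 0, "ay": 0, "az": 0},
  {"dx": 0, "dy": 0, "dz": -8, "ax": 0, "ay": 0, "az": 0},
  {"dx": 0, "dy": 0, "dz": -11, "ax": 0, "ay": 0, "az": 0},
  {"dx": 0, "dy": 0, "dz": -13, "ax": 0, "ay": 0, "az": 0},
  {"dx": 0, "dy": 0, "dz": -13.5, "ax": 0, "ay": 0, "az": 0},
])

```text
time: 18.65
tool_pos: [0.527, -0.0446, 0.1629]
orientation: [0.652, 0.758, 0.001, 0.002]
force: [0.1, -1.1, -0.7]
width: 0.0356
grip_force: 30.0
```

Request:
carry_out([
  {"dx": -2, "dy": -0.1, "dz": 0, "ax": 0, "ay": 0, "az": 0},
  {"dx": -6, "dy": -0.2, "dz": 0, "ax": 0, "ay": 0, "az": 0},
  {"dx": -10, "dy": -0.4, "dz": 0, "ax": 0, "ay": 0, "az": 0},
  {"dx": -15, "dy": -0.6, "dz": 0, "ax": 0, "ay": 0, "az": 0},
  {"dx": -19, "dy": -0.8, "dz": 0, "ax": 0, "ay": 0, "az": 0},
  {"dx": -23, "dy": -1, "dz": 0, "ax": 0, "ay": 0, "az": 0},
  {"dx": -25.5, "dy": -1, "dz": 0, "ax": 0, "ay": 0, "az": 0},
  {"dx": -26, "dy": -1, "dz": 0, "ax": 0, "ay": 0, "az": 0},
])

```text
time: 19.45
tool_pos: [0.5537, -0.3055, 0.158]
orientation: [0.653, 0.757, -0.0, -0.001]
force: [-0.1, 0.2, -0.1]
width: 0.0352
grip_force: 30.0
```

```bash
python3 - <<'E'
from h import *
go([.555,-.303,.021],Rdown(D[:2]))
C=cap('scene','s8');P,ok,im=cloud('s8')
m=ok&(im.min(2)>110)&(P[...,0]>.45)&(P[...,0]<.66)&(P[...,1]>-.4)&(P[...,1]<-.22)&(P[...,2]>-.002)&(P[...,2]<.025)
print(cv2.minAreaRect(P[m][:,:2].astype(np.float32)*1000))
E
```

```text
dxyz cm [ 0.21  0.2  13.7 ] rot [-0.002 -0.001 -0.009] deg 0.6 | at [ 0.5537 -0.3055  0.158 ] t 19.45 F [-0.1  0.2 -0.1] w 0.0352 29.99992584809661
((551.0400390625, -305.10675048828125), (140.00259399414062, 149.89013671875), 78.59712219238281)
```

Request:
carry_out([
  {"dx": 0, "dy": 0.1, "dz": 2.5, "ax": 0, "ay": 0, "az": 0},
  {"dx": 0, "dy": 0.1, "dz": 5.5, "ax": 0, "ay": 0, "az": 0},
  {"dx": 0, "dy": 0.1, "dz": 8.5, "ax": 0, "ay": 0, "az": 0},
  {"dx": 0, "dy": 0.1, "dz": 11, "ax": 0, "ay": 0, "az": 0},
  {"dx": 0, "dy": 0.1, "dz": 12.7, "ax": 0, "ay": 0, "az": 0},
  {"dx": 0, "dy": 0.1, "dz": 13.3, "ax": 0, "ay": 0, "az": 0},
  {"dx": 0, "dy": 0.1, "dz": 13.6, "ax": 0, "ay": 0, "az": 0},
  {"dx": 0, "dy": 0.1, "dz": 13.75, "ax": 0, "ay": 0, "az": 0},
])

```text
time: 20.3
tool_pos: [0.5557, -0.3026, 0.0223]
orientation: [0.652, 0.758, -0.0, -0.0]
force: [0.6, -0.3, -0.2]
width: 0.0353
grip_force: 30.0
```

Request:
carry_out([
  {"dx": 0, "dy": 0, "dz": 0, "ax": 0, "ay": 0, "az": 0},
  {"dx": 0, "dy": 0, "dz": 0, "ax": 0, "ay": 0, "az": 0},
  {"dx": 0, "dy": 0, "dz": 0, "ax": 0, "ay": 0, "az": 0},
  {"dx": 0, "dy": 0, "dz": 0, "ax": 0, "ay": 0, "az": 0},
  {"dx": 0, "dy": 0, "dz": 0, "ax": 0, "ay": 0, "az": 0},
  {"dx": 0, "dy": 0, "dz": 0, "ax": 0, "ay": 0, "az": 0},
  {"dx": 0, "dy": 0, "dz": 0, "ax": 0, "ay": 0, "az": 0},
  {"dx": 0, "dy": 0, "dz": 0, "ax": 0, "ay": 0, "az": 0},
], grip=95)

```text
time: 21.1
tool_pos: [0.555, -0.3024, 0.0214]
orientation: [0.652, 0.758, -0.0, -0.001]
force: [0.1, -0.3, -0.5]
width: 0.0554
grip_force: 0.0
```

Request:
carry_out([
  {"dx": 0, "dy": 0, "dz": -1, "ax": 0, "ay": 0, "az": 0},
  {"dx": 0, "dy": 0, "dz": -3, "ax": 0, "ay": 0, "az": 0},
  {"dx": 0, "dy": 0, "dz": -6, "ax": 0, "ay": 0, "az": 0},
  {"dx": 0, "dy": 0, "dz": -10, "ax": 0, "ay": 0, "az": 0},
  {"dx": 0, "dy": 0, "dz": -14, "ax": 0, "ay": 0, "az": 0},
  {"dx": 0, "dy": 0, "dz": -18, "ax": 0, "ay": 0, "az": 0},
  {"dx": 0, "dy": 0, "dz": -22, "ax": 0, "ay": 0, "az": 0},
  {"dx": 0, "dy": 0, "dz": -24, "ax": 0, "ay": 0, "az": 0},
])

```text
time: 21.9
tool_pos: [0.5566, -0.3035, 0.2671]
orientation: [0.652, 0.758, -0.0, 0.002]
force: [0.4, -0.3, -0.6]
width: 0.0551
grip_force: 0.0
```

```bash
python3 - <<'E'
from h import *
g=np.array([.0035,.153]);g/=np.linalg.norm(g)
# tool y along +-gun y ; tool x = +gun x
go([.6238,.2565,.23],Rdown([g[1],-g[0]]))
s=read_state();print(s['joints'])
P,ok,im=cloud('d0')
cap('side','d9');cap('scene','s9')
for n in('d9','s9'):
    P,ok,im=cloud(n)
    m=ok&(im.max(2)<70)&(abs(P[...,0]-.555)<.05)&(abs(P[...,1]+.303)<.05)&(P[...,2]>.006)&(P[...,2]<.06);q=P[m];print('cap',len(q),q.mean(0),q.max(0))
    m=ok&(im.max(2)<70)&(abs(P[...,0]-.624)<.025)&(abs(P[...,1]-.262)<.03)&(P[...,2]>.1585);q=P[m];print('grip top',len(q),q.mean(0),q.min(0),q.max(0))
    m=ok&(im.min(2)>70)&(abs(P[...,0]-.624)<.025)&(abs(P[...,1]-.23)<.02)&(P[...,2]>.13);q=P[m];print('trig',len(q),q.mean(0),q.min(0),q.max(0))
E
```

```text
dxyz cm [54.37 15.04  3.55] rot [0.005 0.    1.744] deg 99.9 | at [ 0.5566 -0.3035  0.2671] t 21.9 F [ 0.4 -0.3 -0.6] w 0.0551 0.0
[-6.85857179e-01  2.85880329e-01  1.42242740e+00 -3.70243023e-04
  1.42861381e+00 -8.36589382e-01]
cap 200 [ 0.55562526 -0.2951579   0.02698989] [ 0.57784493 -0.28090076  0.04485624]
grip top 217 [0.62433317 0.26472366 0.16293841] [0.60891709 0.2503665  0.15889236] [0.64057596 0.27631285 0.16642293]
trig 123 [0.62351233 0.23076015 0.14948386] [0.61403571 0.22282832 0.13199199] [0.63343846 0.23347846 0.15997043]
cap 254 [ 0.56160624 -0.29624034  0.02845622] [ 0.58115108 -0.2784547   0.04775019]
grip top 153 [0.62631374 0.26501563 0.16387341] [0.61001828 0.2525699  0.15877995] [0.64107579 0.27629708 0.16937086]
trig 61 [0.62769372 0.22966315 0.15343036] [0.61415432 0.22445723 0.13079542] [0.63480445 0.23450073 0.16245472]
```

The cap stands in the tray. I move to above the trigger and grip with the gripper opening fully.

```bash
cat > sq.py <<'E'
from h import *
import sys
g=np.array([.0035,.153]);g/=np.linalg.norm(g)
go([.6245,.2585,float(sys.argv[1])],Rdown([-g[1],g[0]]))
E
python3 sq.py .24
```

```text
dxyz cm [54.59 15.11  2.46] rot [-0.     0.007 -1.397] deg 80.0 | at [ 0.5571 -0.3038  0.2667] t 22.0 F [ 0.7 -0.4 -0.5] w 0.0548 0.0
```

Request:
carry_out([
  {"dx": 54.6, "dy": 15.1, "dz": 2.5, "ax": 0, "ay": 0.007, "az": -1.397},
  {"dx": 54.6, "dy": 15.1, "dz": 2.5, "ax": 0, "ay": 0.007, "az": -1.397},
  {"dx": 54.6, "dy": 15.1, "dz": 2.5, "ax": 0, "ay": 0.007, "az": -1.397},
  {"dx": 54.6, "dy": 15.1, "dz": 2.5, "ax": 0, "ay": 0.007, "az": -1.397},
  {"dx": 54.6, "dy": 15.1, "dz": 2.5, "ax": 0, "ay": 0.007, "az": -1.397},
  {"dx": 54.6, "dy": 15.1, "dz": 2.5, "ax": 0, "ay": 0.007, "az": -1.397},
  {"dx": 54.6, "dy": 15.1, "dz": 2.5, "ax": 0, "ay": 0.007, "az": -1.397},
  {"dx": 54.6, "dy": 15.1, "dz": 2.5, "ax": 0, "ay": 0.007, "az": -1.397},
], grip=0)

```text
time: 22.8
tool_pos: [0.6019, 0.0962, 0.2423]
orientation: [0.107, 0.994, 0.002, -0.004]
force: [0.6, -0.5, 0.1]
width: 0.0885
grip_force: 0.0
```

```bash
python3 sq.py .24
```

```text
dxyz cm [ 1.23 16.34  0.3 ] rot [ 0.004 -0.009 -0.191] deg 11.0 | at [0.6019 0.0962 0.2423] t 22.8 F [ 0.6 -0.5  0.1] w 0.0885 0.0
```

Request:
carry_out([
  {"dx": 1.2, "dy": 16.3, "dz": 0.3, "ax": 0.004, "ay": -0.009, "az": -0.191},
  {"dx": 1.2, "dy": 16.3, "dz": 0.3, "ax": 0.004, "ay": -0.009, "az": -0.191},
  {"dx": 1.2, "dy": 16.3, "dz": 0.3, "ax": 0.004, "ay": -0.009, "az": -0.191},
  {"dx": 1.2, "dy": 16.3, "dz": 0.3, "ax": 0.004, "ay": -0.009, "az": -0.191},
  {"dx": 1.2, "dy": 16.3, "dz": 0.3, "ax": 0.004, "ay": -0.009, "az": -0.191},
  {"dx": 1.2, "dy": 16.3, "dz": 0.3, "ax": 0.004, "ay": -0.009, "az": -0.191},
  {"dx": 1.2, "dy": 16.3, "dz": 0.3, "ax": 0.004, "ay": -0.009, "az": -0.191},
  {"dx": 1.2, "dy": 16.3, "dz": 0.3, "ax": 0.004, "ay": -0.009, "az": -0.191},
])

```text
time: 23.6
tool_pos: [0.627, 0.254, 0.2419]
orientation: [0.016, 1.0, -0.0, 0.001]
force: [0.6, 0.2, 0.9]
width: 0.0883
grip_force: 0.0
```

```bash
python3 sq.py .119;python3 - <<'E'
from h import *
c=cap('wrist','w9')['image'];a=cap('scene','s10')['image']
o=np.hstack([cv2.resize(c[...,::-1],(480,360)),cv2.resize(a[120:330,180:390,::-1],(320,320)) if 0 else cv2.copyMakeBorder(cv2.resize(a[120:330,180:390,::-1],(320,320)),0,40,0,0,0)]);cv2.imwrite('pics/p7.png',o)
E
```

```text
dxyz cm [ 0.3   0.44 12.29] rot [-0.     0.003 -0.009] deg 0.5 | at [0.627  0.254  0.2419] t 23.6 F [0.6 0.2 0.9] w 0.0883 0.0
```

View pics/p7.png

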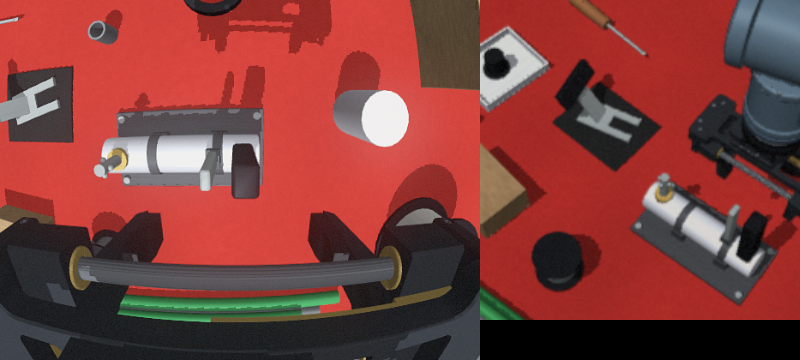

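The trigger at (207,165) and the grip at (245,165) lie between the fingers. The cap is in the tray and the puller is on its mat. I descend and squeeze.

Request:
carry_out([
  {"dx": 0.2, "dy": 0.4, "dz": 1, "ax": 0, "ay": 0, "az": 0},
  {"dx": 0.3, "dy": 0.45, "dz": 3, "ax": 0, "ay": 0, "az": 0},
  {"dx": 0.3, "dy": 0.45, "dz": 5, "ax": 0, "ay": 0, "az": 0},
  {"dx": 0.3, "dy": 0.45, "dz": 7.5, "ax": 0, "ay": 0, "az": 0},
  {"dx": 0.3, "dy": 0.45, "dz": 9.5, "ax": 0, "ay": 0, "az": 0},
  {"dx": 0.3, "dy": 0.45, "dz": 11.5, "ax": 0, "ay": 0, "az": 0},
  {"dx": 0.3, "dy": 0.45, "dz": 12.3, "ax": 0, "ay": 0, "az": 0},
  {"dx": 0.3, "dy": 0.45, "dz": 12.3, "ax": 0, "ay": 0, "az": 0},
])

```text
time: 24.5
tool_pos: [0.623, 0.2602, 0.1169]
orientation: [0.015, 1.0, -0.0, -0.0]
force: [0.4, -0.6, 1.0]
width: 0.0882
grip_force: 0.0
```

```bash
python3 sq.py .119
```

```text
dxyz cm [-0.16 -0.17 -0.21] rot [-0.001 -0.001 -0.006] deg 0.4 | at [0.623  0.2602 0.1169] t 24.5 F [ 0.4 -0.6  1. ] w 0.0882 0.0
```

Request:
carry_out([
  {"dx": -0.1, "dy": -0.1, "dz": -0.2, "ax": 0, "ay": 0, "az": 0},
  {"dx": -0.1, "dy": -0.1, "dz": -0.2, "ax": 0, "ay": 0, "az": 0},
  {"dx": -0.1, "dy": -0.1, "dz": -0.2, "ax": 0, "ay": 0, "az": 0},
  {"dx": -0.1, "dy": -0.1, "dz": -0.2, "ax": 0, "ay": 0, "az": 0},
  {"dx": -0.1, "dy": -0.1, "dz": -0.2, "ax": 0, "ay": 0, "az": 0},
  {"dx": -0.1, "dy": -0.1, "dz": -0.2, "ax": 0, "ay": 0, "az": 0},
  {"dx": -0.1, "dy": -0.1, "dz": -0.2, "ax": 0, "ay": 0, "az": 0},
  {"dx": -0.1, "dy": -0.1, "dz": -0.2, "ax": 0, "ay": 0, "az": 0},
], grip=255)

```text
time: 25.3
tool_pos: [0.6263, 0.2551, 0.1221]
orientation: [0.015, 1.0, -0.003, 0.002]
force: [-0.2, -15.7, 4.3]
width: 0.0386
grip_force: 30.2
```

Request:
carry_out([
  {"dx": 0, "dy": 0, "dz": 0, "ax": 0, "ay": 0, "az": 0},
  {"dx": 0, "dy": 0, "dz": 0, "ax": 0, "ay": 0, "az": 0},
  {"dx": 0, "dy": 0, "dz": 0, "ax": 0, "ay": 0, "az": 0},
  {"dx": 0, "dy": 0, "dz": 0, "ax": 0, "ay": 0, "az": 0},
  {"dx": 0, "dy": 0, "dz": 0, "ax": 0, "ay": 0, "az": 0},
  {"dx": 0, "dy": 0, "dz": 0, "ax": 0, "ay": 0, "az": 0},
  {"dx": 0, "dy": 0, "dz": 0, "ax": 0, "ay": 0, "az": 0},
  {"dx": 0, "dy": 0, "dz": 0, "ax": 0, "ay": 0, "az": 0},
])

```text
time: 26.1
tool_pos: [0.6263, 0.2551, 0.1222]
orientation: [0.015, 1.0, -0.003, 0.002]
force: [-2.4, -15.7, 3.6]
width: 0.0388
grip_force: 30.2
```

The width is 38.8 mm with a sideways load of 16 N, so I recentre the tool by about 4 mm to make the squeeze even.

Request:
carry_out([
  {"dx": 0.1, "dy": -0.1, "dz": 0.1, "ax": 0, "ay": 0, "az": 0},
  {"dx": 0.1, "dy": -0.2, "dz": 0.1, "ax": 0, "ay": 0, "az": 0},
  {"dx": 0.1, "dy": -0.3, "dz": 0.2, "ax": 0, "ay": 0, "az": 0},
  {"dx": 0.1, "dy": -0.4, "dz": 0.2, "ax": 0, "ay": 0, "az": 0},
  {"dx": 0.1, "dy": -0.4, "dz": 0.2, "ax": 0, "ay": 0, "az": 0},
  {"dx": 0.1, "dy": -0.4, "dz": 0.2, "ax": 0, "ay": 0, "az": 0},
  {"dx": 0.1, "dy": -0.4, "dz": 0.2, "ax": 0, "ay": 0, "az": 0},
  {"dx": 0.1, "dy": -0.4, "dz": 0.2, "ax": 0, "ay": 0, "az": 0},
])

```text
time: 26.9
tool_pos: [0.6263, 0.255, 0.1221]
orientation: [0.015, 1.0, -0.0, 0.004]
force: [1.2, -1.4, 7.6]
width: 0.0388
grip_force: 31.6
```

```bash
python3 - <<'E'
from h import *
s=read_state();print(s['force'],s['wrist_torque'],s['width'],s['tool_pos'],s['grip_force'])
d=cap('side','d11')['image'];a=cap('scene','s11')['image']
for n in('d11','s11'):
    P,ok,im=cloud(n)
    m=ok&(im.min(2)>70)&(abs(P[...,0]-.624)<.02)&(P[...,1]>.21)&(P[...,1]<.27)&(P[...,2]>.08)&(P[...,2]<.165)
    q=P[m];print(n,len(q),len(q) and (q.mean(0),q.min(0),q.max(0)))
o=np.hstack([cv2.resize(a[210:310,300:400,::-1],(400,400)),cv2.resize(d[200:320,180:300,::-1],(400,400))]);cv2.imwrite('pics/p8.png',o)
E
```

```text
[ 1.20736724 -1.37195689  7.6138602 ] [-1.08819848 -0.00949274 -0.06411292] 0.038765360057762266 [0.62634818 0.25495494 0.12205632] 31.556871877983212
d11 7 (array([0.62970743, 0.247022  , 0.15754616]), array([0.62730001, 0.24493909, 0.15529768]), array([0.63192143, 0.25057019, 0.16110773]))
s11 67 (array([0.6318744 , 0.23898777, 0.12141   ]), array([0.61882977, 0.22267335, 0.08019558]), array([0.6373476 , 0.25114013, 0.16090136]))
```

View pics/p8.png

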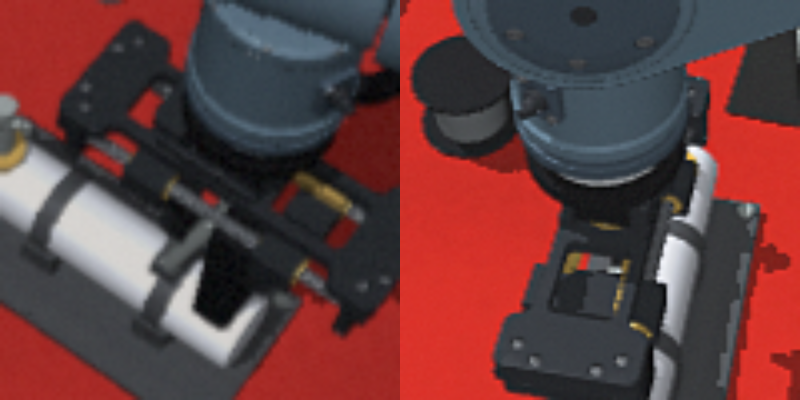

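The scene view shows the trigger tip at (185,245) pressed onto the grip at (225,265). The load is an even 30 N, far over the 7 N needed, so it is fully squeezed. I let go and lift away.

Request:
carry_out([
  {"dx": 0, "dy": 0, "dz": -0.1, "ax": 0, "ay": 0, "az": 0},
  {"dx": 0, "dy": 0, "dz": -0.1, "ax": 0, "ay": 0, "az": 0},
  {"dx": 0, "dy": 0, "dz": -0.1, "ax": 0, "ay": 0, "az": 0},
  {"dx": 0, "dy": 0, "dz": -0.1, "ax": 0, "ay": 0, "az": 0},
  {"dx": 0, "dy": 0, "dz": -0.1, "ax": 0, "ay": 0, "az": 0},
  {"dx": 0, "dy": 0, "dz": -0.1, "ax": 0, "ay": 0, "az": 0},
  {"dx": 0, "dy": 0, "dz": -0.1, "ax": 0, "ay": 0, "az": 0},
  {"dx": 0, "dy": 0, "dz": -0.1, "ax": 0, "ay": 0, "az": 0},
], grip=0)

```text
time: 27.8
tool_pos: [0.6239, 0.2557, 0.1196]
orientation: [0.014, 1.0, 0.0, 0.001]
force: [-0.3, -0.2, 0.7]
width: 0.0884
grip_force: 0.0
```

```bash
python3 sq.py .12
```

```text
dxyz cm [-0.06  0.28 -0.04] rot [ 0.     0.002 -0.006] deg 0.4 | at [0.6239 0.2557 0.1196] t 27.8 F [-0.3 -0.2  0.7] w 0.0884 0.0
```

Request:
carry_out([
  {"dx": 0, "dy": 0, "dz": -1, "ax": 0, "ay": 0, "az": 0},
  {"dx": 0, "dy": 0, "dz": -3, "ax": 0, "ay": 0, "az": 0},
  {"dx": 0, "dy": 0, "dz": -5, "ax": 0, "ay": 0, "az": 0},
  {"dx": 0, "dy": 0, "dz": -7, "ax": 0, "ay": 0, "az": 0},
  {"dx": 0, "dy": 0, "dz": -9, "ax": 0, "ay": 0, "az": 0},
  {"dx": 0, "dy": 0, "dz": -11, "ax": 0, "ay": 0, "az": 0},
  {"dx": 0, "dy": 0, "dz": -13, "ax": 0, "ay": 0, "az": 0},
  {"dx": 0, "dy": 0, "dz": -13, "ax": 0, "ay": 0, "az": 0},
])

```text
time: 28.6
tool_pos: [0.6255, 0.256, 0.2544]
orientation: [0.014, 1.0, 0.001, 0.005]
force: [0.2, 0.9, 0.0]
width: 0.088
grip_force: 0.0
```

```bash
python3 - <<'E'
from h import *
cap('side','d12');cap('scene','s12')
s=read_state();print(s['tool_pos'],s['force'])
for n in('d12','s12'):
    P,ok,im=cloud(n)
    m=ok&(im.min(2)>70)&(abs(P[...,0]-.624)<.02)&(P[...,1]>.21)&(P[...,1]<.27)&(P[...,2]>.13)&(P[...,2]<.165)
    q=P[m];print(n,'trig',len(q),len(q) and (q.mean(0),q.min(0),q.max(0)))
    m=ok&(im.max(2)<70)&(abs(P[...,0]-.555)<.05)&(abs(P[...,1]+.303)<.05)&(P[...,2]>.006)&(P[...,2]<.06);q=P[m];print('cap',len(q),q.mean(0))
    m=ok&(im.max(2)<70)&(abs(P[...,0]-.53)<.06)&(P[...,1]>-.19)&(P[...,1]<-.1)&(P[...,2]>.055)&(P[...,2]<.11);q=P[m];print('tbar',len(q),q.mean(0))
    # bystanders: compare with first depth image
    Q,_,_=cloud({'d12':'d0','s12':'s0'}[n])
E
```

```text
[0.62387194 0.25555688 0.25024169] [ 0.54917346 -0.05158361 -1.17431075]
d12 trig 73 (array([0.62097441, 0.23168028, 0.14585185]), array([0.61393893, 0.22469552, 0.13206097]), array([0.63935546, 0.25768556, 0.16394488]))
cap 196 [ 0.5554529  -0.29481504  0.02721267]
tbar 408 [ 0.53727975 -0.12640064  0.07724336]
s12 trig 61 (array([0.62792305, 0.2296309 , 0.15282363]), array([0.61406892, 0.22436393, 0.1315739 ]), array([0.6344024 , 0.23401404, 0.16401123]))
cap 249 [ 0.56166855 -0.29645061  0.02904038]
tbar 401 [ 0.54263592 -0.12628705  0.07981613]
```

```bash
python3 -c "
from cell import hand_in;print(hand_in())"
```

```text
the job is handed in; nothing more can be done
None
```

The job is handed in at about 29 s of the 72 s limit: the cap was pulled with the fork and is in the tray, the puller is back on its mat, and the trigger was squeezed hard against the grip and let go. The full squeeze is judged from the 30 N load and the camera views, as there is no trigger angle reading.

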